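# Latch the upper clear bin shut

### The job

Close the upper clear bin before the truck moves off: swing its flap down onto the seal, hook the latch's wire bail over the keeper on the flap, then press the lever down until it has snapped over centre and lies fully home, so that the flap is pulled tight. The plastic is brittle, so feel your way and push the flap, the bail and the lever gently (it all goes with a steady light push), and leave the jar, the tread gauge and the hex key where they are.

Things in the scene. Friction and masses are not known exactly. Their poses are not given: they have to be found in the camera images.
- bins: stacked pair of clear plastic bins, each 200 deep (x) x 320 wide (y), 262 high together, fixed in a welded angle tray on the shelf; origin at the centre of the underside, on the shelf; z up, the front wall with the latches faces -x (outer face at x = -100). The lower bin is already latched: a closed latch looks like that
- flap (a joint): hinge of the upper bin's clear flap along its rear top edge (x = +100, z = 252 of the bins); 0 = lying on its uncompressed rubber seal, front edge 4 mm high; -0.020 = level, pulled tight; grows as the front rises. Stiff hinge: it stays where it is left. Below 0 the seal resists with about 30 N per mm at the front edge. The plastic cracks if pushed with more than 20 N
- flap_front (a point): point on the flap's top face (its top is at z = 260 when tight), 180 from the hinge line and 50 to the left (+y) of the keeper's foot: where to push the flap down
- flap_skirt (a point): middle of the front face of the flap's skirt. The keeper, a 22 wide steel strip hook, hangs in front of it from a slotted foot screwed on the flap: an upward-open groove 9 wide front to back, its middle 15 in front of this point as drawn, but set anywhere from 8 to 20; floor 3 below this point's height, front lip 3 thick with its top 4 above, rear strap 3 thick up to the flap's top
- lever_pivot (a point): axis of the latch lever, along y, fixed 19 in front of the bins' front wall at z = 196 (48 below flap_skirt when the flap is tight, 52.4 when it lies on the seal)
- lever (a joint): latch lever about lever_pivot; 0 = closed, hanging straight down against its stop; grows as it swings out and up (1.57 = straight out from the wall, 2.8 at most). Stays where left while slack. With the bail hooked it draws taut between 1.3 and 1.05, is hardest to push between 0.9 and 0.5, passes over centre somewhere between 0.35 and 0.04 and then snaps to 0; let go before that and it springs back out
- lever_pad (a point): where to push the lever: middle of its outer face, 42 from the pivot. The lever is steel sheet 26 wide, flat to 50 from the pivot, its outer face 5 in front of the pivot axis when closed, then a tab curled outward, ending 61 below and 14 in front of the axis when closed. Pushing it over centre here takes 4 to 10 N; its mounting breaks beyond 20 N
- bail (a joint): wire bail about its pin on the lever, 12 down the lever from lever_pivot; 0 = as in the closed latch, pointing up; grows as it tips outwards: it leans outwards from vertical by about (bail - lever) rad. Stays where left
- bail_bar (a point): middle of the bail's cross bar: steel, 6 thick, 44 long (along y), 60 from the bail's pin, on two 5 mm legs that straddle lever and keeper. It can be pinched by its two ends or pushed; moving it swings the lever along (1 to 3 N). Pressed on the keeper or flap with more than 10 N while the latch is slack (lever above 1.35), it cracks the plastic
- jar: bystander: glass jar with metal lid, 76 diameter, 104 high, beside the bins; origin under its centre
- tread_gauge: bystander: orange aluminium tire tread depth tool, about 105 x 34 x 10, on the shelf beside the bins
- hex_key: bystander: chrome hex key, 110 x 40 x 8, on the shelf in front of the bins

How it is judged:
By the outcome, as a careful person would: the job done as asked, in the order asked, and still so for the second after the job is handed in, with the robot touching nothing.
It also fails if it takes over 72 s, if anything falls off the work surface, if the arm or the gripper's body presses on something with over 40 N, if the wrist force passes 120 N, or if a joint passes its speed limit or range.

### The arm

A 6-joint arm with a two-finger parallel gripper is mounted at the origin on the work surface. World frame = base frame: x ahead of the robot, y to its left, z up, the work surface at z = 0. Lengths are in m, angles in rad, forces in N, time in s.
With the tool pointing down it reaches from about 0.35 to 0.875 m from the base axis. Payload 15.5 kg.
Tool frame: the origin (TCP) lies midway between the tips of the shut fingers; the grasp point (between the pads) lies 19 mm behind it (arm.grip_depth is the distance from the TCP to the grasp point, in m); z points along the fingers, y is the direction in which the jaws open and shut (so a half turn about z gives the same grasp; the last joint's range is limited). The gripper opens to 85 mm and grips with 20 to 120 N. Pads are 22 mm wide; open, the fingers measure 114 mm over their backs; the gripper's body (76 mm by 85 mm) begins 54 mm behind the grasp point. The pads swing forward as they close: fully open they stand 13 mm farther back than shut.
Start: joints at [-1.355, 0.494, 1.345, -0, 1.302, -0.096], TCP at [0.192, -0.595, 0.231] pointing down, gripper open.
Joint ranges: [-2.91, 2.91], [-0.82, 2.16], [0.22, 2.67], [-1.22, 4.37], [0.12, 2.79], [-3.08, 3.08]. Speed limits (rad/s): [1.89, 1.89, 2.57, 3.01, 3.01, 3.01].

### API

Orientations are given as a unit quaternion [x, y, z, w].
In Python, from rig import arm gives the robot as it stands.
- The arm moves only by the tool step_arm, never from a script. Its argument "commands" is a list of rows, each an object with "dp": the shift along the tool's x, y, z in mm, a list of three; "rot": the turn, a rotation vector about the tool's x, y, z in rad, a list of three; "claw": the finger opening in mm, from 0 to 85.4. In form: [{"dp": [x, y, z], "rot": [rx, ry, rz], "claw": claw}, ...]. A call has 1 to 10 rows; each row shifts and turns the commanded pose from where the row before left it, along the tool's axes as they then stand; what a row does not reach is not made up. A row lasts 1/12 s, in which the tool goes at most 41.7 mm and 7.16 degrees, less where a joint would pass 70% of its speed; a pose out of reach is approached as far as the arm can. A call is refused whole if a number of a shift passes 41.7 or a number of a turn 0.125, either way. A call with a gripper value outside its range is refused whole. The fingers move at their own pace and stop on an object; the grip force is fixed at half the most. Time passes only in rows, so rows that do not move let the fingers close. It gives the time, the measured TCP pose, the force and the opening at its end, in the units of the state.
- arm.get_obs(): the state, without advancing time (a new reading comes with each control period).
- arm.read_camera(name): name is "scene" or "top" or "wrist"; returns (picture, depth): 480x640x3 uint8, blue, green, red; 480x640 float32, m along the optical axis (not along the pixel's ray), 0 where there is no reading.
- arm.calibration(name): a dict with "camera_matrix" (3x3 intrinsics, pixels), "T" (4x4, takes a point from camera to world coordinates). Camera axes: x right, y down, z forward; pixel columns grow to the right and rows downward; lengths in m; the calibration is good to about 2 mm. The wrist camera is an equidistant fisheye: a pixel r from the principal point sees the ray r / f radians off the axis. A picture is of the moment at which its call begins: read the wrist's pose just before it. calibration takes no time and is no camera call; for the wrist camera it gives the pose at the moment of the call.
- arm.hand_in(): hands the job in, once; it reports no verdict.
Trained networks look in the newest picture that a camera, given by its name, has taken for a name from the list of things; names that differ only in an ending like _2 or _b are one class to them, and where a whole thing is asked for, a point or a joint stands for the part that bears it (a point fixed in the world has none). Each returns a list of dicts, best first, with "score" (0 to 1); they miss things now and then, are a little off and sometimes report something else, mostly with a low value. They report only what shows in the picture. A call takes as long as a camera call.
- arm.regions_of(camera, thing): "pixels" (480x640 bool, what is visible of it) and "at" ([row, column] in pixels, amid what is visible of it).
The state is a dict: "clock": time; "qpos": joint angles; "joint_velocities": joint speeds; "joint_torque": joint torques, N m; "position": TCP position; "eef_rot": TCP orientation; "ft_force": force on the tool from outside, world axes, zero at the start; "torque": the same for the moment, N m; "finger_gap": opening from 0.0 (shut) to 1.0 (fully open).
Only numpy, scipy, OpenCV 4.12 (cv2) and the standard library are available. Lean on these libraries where they do the work, as an engineer would, in place of code of your own. Each camera call takes 0.05 s, during which the arm holds its last target. There are 200 camera calls.

## Working session

There is one attempt and no reset: what is moved stays moved. The work goes in short steps, Python scripts to look and compute and a tool call to move; the robot and the scene stay as the last step left them, time stands still between calls to the robot, and variables do not carry over. Pictures are saved under pics/ and viewed, on a budget of 10 in all, crops included, one or two more only if the job needs it, and the job is handed in when it is done.

Besides the shell and the picture viewer there is one more tool, called after "Request:" as name(argument=value, ...), one argument or row to a line, values as JSON. step_arm: Moves the arm, as the interface text tells. Its arguments: {"type":"object","properties":{"commands":{"type":"array"}},"required":["commands"]}

```bash
ls; mkdir -p pics
cat > h.py <<'E'
import numpy as np,cv2
from rig import arm
from scipy.spatial.transform import Rotation as R
def pts(cam,d,mask=None):
    c=arm.calibration(cam);K=np.array(c["camera_matrix"]);T=np.array(c["T"])
    v,u=np.nonzero((d>0)&(mask if mask is not None else True))
    z=d[v,u];p=np.c_[(u-K[0,2])/K[0,0]*z,(v-K[1,2])/K[1,1]*z,z]
    return p@T[:3,:3].T+T[:3,3],v,u
E
python3 - <<'E'
from h import *
o=arm.get_obs();print(o)
ims=[]
for c in("scene","top"):
    p,d=arm.read_camera(c);np.savez(f"{c}0.npz",p=p,d=d);cv2.imwrite(f"pics/{c}0.png",p)
    k=arm.calibration(c);print(c,np.round(k["camera_matrix"],1).tolist(),np.round(k["T"],3).tolist())
    for t in("bins","flap","lever","bail","bail_bar","jar","tread_gauge","hex_key","flap_skirt","lever_pad","flap_front"):
        for r in arm.regions_of(c,t)[:2]:
            m=r["pixels"];q,_,_=pts(c,d,m);
            print(c,t,round(r["score"],2),np.round(r["at"]),m.sum(),np.round(np.median(q,0),3) if len(q) else None, np.round(np.percentile(q,[2,98],axis=0),3).tolist() if len(q) else None)
E
```

```text
pics
{'clock': 0.0, 'qpos': array([-1.35454036e+00,  4.94187421e-01,  1.34613868e+00, -2.82043370e-05,
        1.30249305e+00, -9.54856209e-02]), 'joint_velocities': array([ 5.45735184e-05,  1.62720698e-04,  8.13465771e-04,  9.21738163e-04,
        2.94320058e-04, -6.98117432e-04]), 'joint_torque': array([ 1.98504395e-04, -8.82153440e+01, -3.83859730e+01, -1.94189461e-04,
        1.02312060e-02, -2.47903142e-05]), 'position': array([ 0.19162267, -0.59451874,  0.23069506]), 'eef_rot': array([ 9.87875956e-01,  1.55244067e-01, -5.05790209e-05, -6.11307957e-04]), 'ft_force': array([ 0.30807579,  0.6929746 , -0.15126485]), 'torque': array([0.00921654, 0.03414755, 0.03949938]), 'finger_gap': 0.9956981401552942}
scene [[604.1, 0.0, 323.0], [0.0, 604.1, 239.9], [0.0, 0.0, 1.0]] [[-0.846, -0.507, 0.165, 0.491], [-0.533, 0.8, -0.276, 0.307], [0.008, -0.321, -0.947, 1.143], [0.0, 0.0, 0.0, 1.0]]
scene bins 0.88 [216. 336.] 32090 [0.652 0.003 0.28 ] [[0.535, -0.18, 0.019], [0.768, 0.141, 0.308]]
scene flap 0.93 [197. 337.] 25463 [ 0.661 -0.014  0.287] [[0.564, -0.181, 0.261], [0.768, 0.134, 0.30
[... 2334 characters left out ...]
9  0.209] [[0.48, -0.061, -0.0], [0.541, -0.016, 0.221]]
top flap_skirt 0.65 [232. 337.] 24527 [ 0.642 -0.027  0.282] [[0.527, -0.184, 0.038], [0.766, 0.13, 0.308]]
top flap_skirt 0.56 [228. 342.] 20999 [ 0.658 -0.025  0.286] [[0.561, -0.183, 0.261], [0.766, 0.131, 0.308]]
top lever_pad 0.74 [225. 339.] 21013 [ 0.658 -0.025  0.286] [[0.561, -0.183, 0.261], [0.766, 0.131, 0.308]]
top lever_pad 0.69 [309. 346.] 562 [ 0.52  -0.038  0.192] [[0.484, -0.056, 0.179], [0.55, -0.02, 0.218]]
top flap_front 0.6 [223. 341.] 20966 [ 0.658 -0.025  0.286] [[0.561, -0.183, 0.261], [0.766, 0.131, 0.308]]
top flap_front 0.6 [282. 454.] 351 [ 0.588 -0.286  0.01 ] [[0.549, -0.312, -0.0], [0.621, -0.258, 0.017]]
```

Run:
```python
from h import *
a=np.load("scene0.npz");b=np.load("top0.npz")
A=cv2.resize(a["p"][180:300,340:480],None,fx=4,fy=4,interpolation=cv2.INTER_CUBIC)[:, :560]
B=cv2.resize(b["p"][270:345,300:400],None,fx=5,fy=5,interpolation=cv2.INTER_CUBIC)
im=np.zeros((600,800,3),np.uint8)
full=cv2.resize(a["p"],(400,300));im[:300,:400]=full
im[:300,400:]=cv2.resize(B,(400,300));im[300:,:400]=cv2.resize(a["p"][200:290,360:480],(400,300),interpolation=cv2.INTER_CUBIC)
im[300:,400:]=cv2.resize(b["p"],(400,300))
cv2.imwrite("pics/c0.png",im)
for c,s in(("scene",a),("top",b)):
    p,v,u=pts(c,s["d"],arm.regions_of(c,"flap")[0]["pixels"])
    m=np.median(p,0);n=None;k=np.ones(len(p),bool)
    for _ in range(8):
        m=p[k].mean(0);n=np.linalg.svd(p[k]-m,full_matrices=False)[2][2];n*=np.sign(n[2]);r=(p-m)@n;k=abs(r)<.004
    print(c,"plane n",n.round(4),m.round(4),k.sum(),len(p),"yaw of fall",np.arctan2(-n[1],-n[0]),"tilt",np.arccos(n[2]))
    rect=cv2.minAreaRect(p[k][:,:2].astype(np.float32)*1000);print(cv2.boxPoints(rect).round(1).tolist(),rect)
```

```text
scene plane n [0.2308 0.0188 0.9728] [ 0.6668 -0.0164  0.2856] 24065 25350 yaw of fall -3.0601356956706756 tilt 0.2336967797266844
[[547.7000122070312, 130.60000610351562], [574.0999755859375, -198.8000030517578], [785.5999755859375, -181.89999389648438], [759.2999877929688, 147.5]] ((666.6599731445312, -25.619979858398438), (212.19920349121094, 330.4805603027344), 4.567952632904053)
top plane n [0.232  0.0201 0.9725] [ 0.6644 -0.0247  0.2851] 19539 21051 yaw of fall -3.0553660372708564 tilt 0.2350195183498903
[[544.5, 129.60000610351562], [570.0999755859375, -198.60000610351562], [783.2999877929688, -181.89999389648438], [757.7000122070312, 146.1999969482422]] ((663.9214477539062, -26.18389892578125), (213.8334503173828, 329.1200866699219), 4.4627366065979)
```

View pics/c0.png

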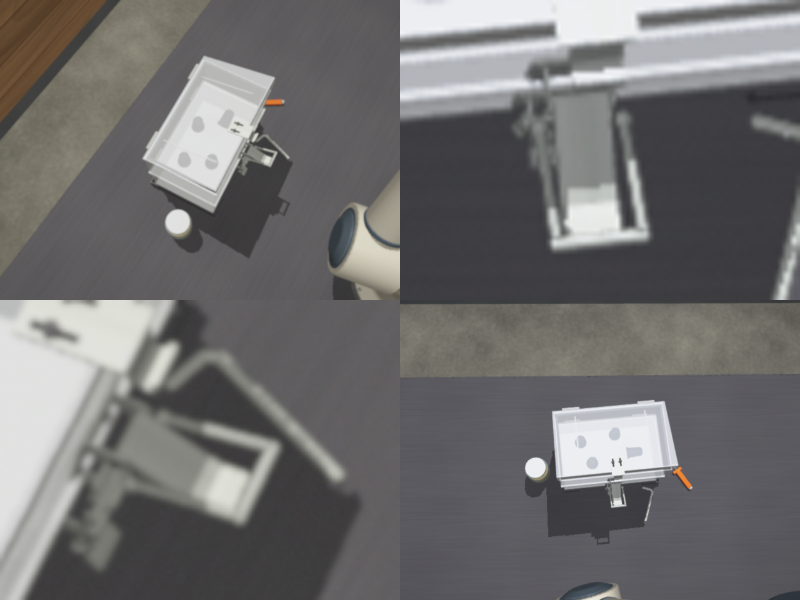

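The flap is open about 0.21. The lever stands nearly straight out, and the bail lies outward with its bar near (0.485, -0.04, 0.22). The bins' yaw is about 0.08. I'll move above the flap first.

Request:
step_arm(
  commands=[
    {"dp": [20,-16,-13],"rot": [0,0,0],"claw": 0},
    {"dp": [24,-19,-13],"rot": [0,0,0],"claw": 0},
    {"dp": [24,-19,-13],"rot": [0,0,0],"claw": 0},
    {"dp": [24,-19,-13],"rot": [0,0,0],"claw": 0},
    {"dp": [24,-19,-13],"rot": [0,0,0],"claw": 0},
    {"dp": [24,-19,-13],"rot": [0,0,0],"claw": 0},
    {"dp": [24,-19,-13],"rot": [0,0,0],"claw": 0},
    {"dp": [24,-19,-13],"rot": [0,0,0],"claw": 0},
    {"dp": [24,-19,-13],"rot": [0,0,0],"claw": 0},
    {"dp": [24,-19,-13],"rot": [0,0,0],"claw": 0},
  ],
)

```text
clock: 2.13
position: [0.3595, -0.3431, 0.3621]
eef_rot: [0.988, 0.155, 0.0, 0.0]
ft_force: [0.2, -0.4, 1.1]
finger_gap: 0.001
```

Request:
step_arm(
  commands=[
    {"dp": [24,-20,0],"rot": [0,0,0.03],"claw": 0},
    {"dp": [24,-20,0],"rot": [0,0,0.03],"claw": 0},
    {"dp": [24,-20,0],"rot": [0,0,0.03],"claw": 0},
    {"dp": [24,-20,0],"rot": [0,0,0.03],"claw": 0},
    {"dp": [24,-20,0],"rot": [0,0,0.03],"claw": 0},
    {"dp": [24,-20,0],"rot": [0,0,0.03],"claw": 0},
    {"dp": [24,-20,0],"rot": [0,0,0.03],"claw": 0},
    {"dp": [24,-20,0],"rot": [0,0,0.022],"claw": 0},
    {"dp": [0,0,0],"rot": [0,0,0],"claw": 0},
    {"dp": [0,0,0],"rot": [0,0,0],"claw": 0},
  ],
)

```text
clock: 2.97
position: [0.5143, -0.1478, 0.3611]
eef_rot: [0.999, 0.041, -0.0, -0.0]
ft_force: [-0.2, -0.6, 0.2]
finger_gap: 0.001
```

Request:
step_arm(
  commands=[
    {"dp": [15,-26.5,0],"rot": [0,0,0],"claw": 0},
    {"dp": [15,-26.5,0],"rot": [0,0,0],"claw": 0},
    {"dp": [15,-26.5,0],"rot": [0,0,0],"claw": 0},
    {"dp": [15,-26.5,0],"rot": [0,0,0],"claw": 0},
    {"dp": [15,-26.5,0],"rot": [0,0,0],"claw": 0},
    {"dp": [15,-26.5,15],"rot": [0,0,0],"claw": 0},
    {"dp": [0,0,20],"rot": [0,0,0],"claw": 0},
    {"dp": [0,0,10],"rot": [0,0,0],"claw": 0},
    {"dp": [0,0,0],"rot": [0,0,0],"claw": 0},
    {"dp": [0,0,0],"rot": [0,0,0],"claw": 0},
  ],
)

```text
clock: 3.8
position: [0.5902, 0.0155, 0.3165]
eef_rot: [0.999, 0.039, -0.0, 0.0]
ft_force: [-0.8, -0.3, 0.8]
finger_gap: 0.002
```

Request:
step_arm(
  commands=[
    {"dp": [0,0,4],"rot": [0,0,0],"claw": 0},
    {"dp": [0,0,4],"rot": [0,0,0],"claw": 0},
    {"dp": [0,0,3],"rot": [0,0,0],"claw": 0},
    {"dp": [0,0,2],"rot": [0,0,0],"claw": 0},
    {"dp": [0,0,2],"rot": [0,0,0],"claw": 0},
    {"dp": [0,0,2],"rot": [0,0,0],"claw": 0},
    {"dp": [0,0,2],"rot": [0,0,0],"claw": 0},
  ],
)

```text
clock: 4.38
position: [0.5907, 0.0167, 0.2972]
eef_rot: [0.999, 0.04, 0.0, 0.0]
ft_force: [-0.8, -0.0, 0.8]
finger_gap: 0.001
```

Request:
step_arm(
  commands=[
    {"dp": [0,0,2],"rot": [0,0,0],"claw": 0},
    {"dp": [0,0,2],"rot": [0,0,0],"claw": 0},
    {"dp": [0,0,2],"rot": [0,0,0],"claw": 0},
    {"dp": [0,0,2],"rot": [0,0,0],"claw": 0},
  ],
)

```text
clock: 4.72
position: [0.5907, 0.0167, 0.2891]
eef_rot: [0.999, 0.04, 0.0, -0.0]
ft_force: [-0.8, 0.2, -0.1]
finger_gap: -0.002
```

Run:
```python
from h import *
p,d=arm.read_camera("scene");w,wd=arm.read_camera("wrist")
im=np.zeros((480,800,3),np.uint8)
im[:240,:320]=p[120:360,240:560]
im[240:480,:320]=cv2.resize(p[180:300,340:500],(320,240),interpolation=cv2.INTER_CUBIC)
im[:360,320:]=cv2.resize(w,(480,360))
cv2.imwrite("pics/c1.png",im)
r=arm.regions_of("scene","flap")[0]["pixels"]
q,_,_=pts("scene",d,r);k=np.ones(len(q),bool)
for _ in range(8):
    m=q[k].mean(0);n=np.linalg.svd(q[k]-m,full_matrices=False)[2][2];n*=np.sign(n[2]);k=abs((q-m)@n)<.004
print(n,m,np.arccos(n[2]))
k=arm.calibration("wrist");print(np.round(k["camera_matrix"],1).tolist(),np.round(k["T"],3).tolist())
```

```text
[0.15605106 0.01226331 0.98767286] [0.67569122 0.04960154 0.27521471] 0.15717856099992827
[[371.6, 0.0, 317.2], [0.0, 371.6, 232.6], [0.0, 0.0, 1.0]] [[0.079, -0.962, -0.261, 0.658], [-0.997, -0.076, -0.021, 0.022], [0.001, 0.262, -0.965, 0.432], [0.0, 0.0, 0.0, 1.0]]
```

View pics/c1.png

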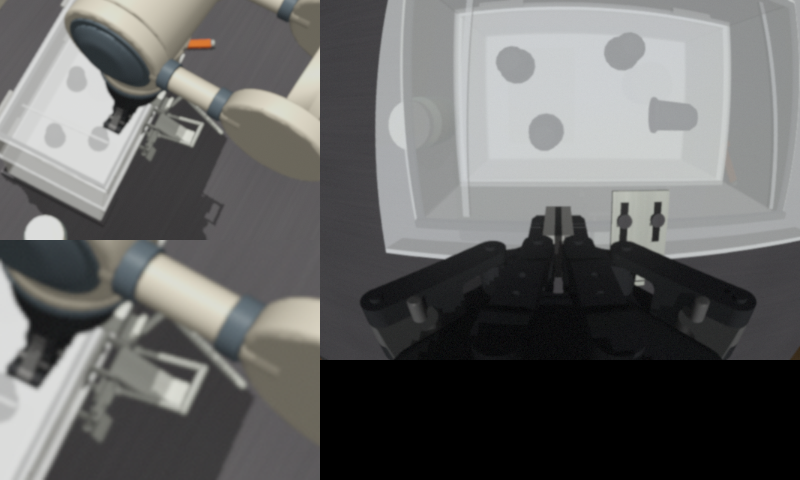

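Request:
step_arm(
  commands=[
    {"dp": [0,0,2],"rot": [0,0,0],"claw": 0},
    {"dp": [0,0,2],"rot": [0,0,0],"claw": 0},
    {"dp": [0,0,2],"rot": [0,0,0],"claw": 0},
    {"dp": [0,0,2],"rot": [0,0,0],"claw": 0},
    {"dp": [0,0,2],"rot": [0,0,0],"claw": 0},
    {"dp": [0,0,2],"rot": [0,0,0],"claw": 0},
    {"dp": [0,0,2],"rot": [0,0,0],"claw": 0},
    {"dp": [0,0,2],"rot": [0,0,0],"claw": 0},
    {"dp": [0,0,2],"rot": [0,0,0],"claw": 0},
    {"dp": [0,0,2],"rot": [0,0,0],"claw": 0},
  ],
)

```text
clock: 5.7
position: [0.5907, 0.0167, 0.2691]
eef_rot: [0.999, 0.04, -0.0, 0.0]
ft_force: [0.1, 0.3, 0.8]
finger_gap: 0.0
```

Request:
step_arm(
  commands=[
    {"dp": [0,0,1],"rot": [0,0,0],"claw": 0},
    {"dp": [0,0,0.5],"rot": [0,0,0],"claw": 0},
    {"dp": [0,0,0.5],"rot": [0,0,0],"claw": 0},
    {"dp": [0,0,0],"rot": [0,0,0],"claw": 0},
  ],
)

```text
clock: 6.03
position: [0.5907, 0.0168, 0.2672]
eef_rot: [0.999, 0.04, -0.0, 0.0]
ft_force: [-0.1, -0.1, 0.5]
finger_gap: 0.0
```

Request:
step_arm(
  commands=[
    {"dp": [0,0,0.5],"rot": [0,0,0],"claw": 0},
    {"dp": [0,0,0.5],"rot": [0,0,0],"claw": 0},
    {"dp": [0,0,0],"rot": [0,0,0],"claw": 0},
  ],
)

```text
clock: 6.28
position: [0.5907, 0.0167, 0.2663]
eef_rot: [0.999, 0.04, 0.0, -0.0]
ft_force: [-0.5, -0.5, -0.5]
finger_gap: 0.002
```

Request:
step_arm(
  commands=[
    {"dp": [0,0,0.4],"rot": [0,0,0],"claw": 0},
    {"dp": [0,0,0.4],"rot": [0,0,0],"claw": 0},
    {"dp": [0,0,0],"rot": [0,0,0],"claw": 0},
  ],
)

```text
clock: 6.53
position: [0.5907, 0.0167, 0.2654]
eef_rot: [0.999, 0.04, -0.0, 0.0]
ft_force: [-0.3, 0.2, -0.1]
finger_gap: 0.002
```

Request:
step_arm(
  commands=[
    {"dp": [0,0,0.4],"rot": [0,0,0],"claw": 0},
    {"dp": [0,0,0],"rot": [0,0,0],"claw": 0},
  ],
)

```text
clock: 6.7
position: [0.5907, 0.0167, 0.265]
eef_rot: [0.999, 0.04, -0.0, 0.0]
ft_force: [0.1, 0.3, -0.2]
finger_gap: 0.004
```

Request:
step_arm(
  commands=[
    {"dp": [0,0,0.4],"rot": [0,0,0],"claw": 0},
    {"dp": [0,0,0],"rot": [0,0,0],"claw": 0},
  ],
)

```text
clock: 6.87
position: [0.5907, 0.0168, 0.2646]
eef_rot: [0.999, 0.04, -0.0, -0.0]
ft_force: [-1.0, 0.1, -0.1]
finger_gap: 0.001
```

Request:
step_arm(
  commands=[
    {"dp": [0,0,0.4],"rot": [0,0,0],"claw": 0},
    {"dp": [0,0,0],"rot": [0,0,0],"claw": 0},
  ],
)

```text
clock: 7.03
position: [0.5907, 0.0167, 0.2642]
eef_rot: [0.999, 0.04, 0.0, -0.0]
ft_force: [-0.3, 1.3, 0.3]
finger_gap: 0.002
```

Request:
step_arm(
  commands=[
    {"dp": [0,0,0.3],"rot": [0,0,0],"claw": 0},
    {"dp": [0,0,0],"rot": [0,0,0],"claw": 0},
  ],
)

```text
clock: 7.2
position: [0.5907, 0.0167, 0.2639]
eef_rot: [0.999, 0.04, -0.0, -0.0]
ft_force: [1.1, 0.1, -0.0]
finger_gap: 0.001
```

Request:
step_arm(
  commands=[
    {"dp": [0,0,0.3],"rot": [0,0,0],"claw": 0},
    {"dp": [0,0,0],"rot": [0,0,0],"claw": 0},
  ],
)

```text
clock: 7.37
position: [0.5907, 0.0167, 0.2637]
eef_rot: [0.999, 0.04, -0.0, 0.0]
ft_force: [0.4, -0.1, 1.3]
finger_gap: -0.002
```

Request:
step_arm(
  commands=[
    {"dp": [0,0,0.3],"rot": [0,0,0],"claw": 0},
    {"dp": [0,0,0],"rot": [0,0,0],"claw": 0},
  ],
)

```text
clock: 7.53
position: [0.5907, 0.0167, 0.2635]
eef_rot: [0.999, 0.04, 0.0, 0.0]
ft_force: [-1.3, -0.4, 2.0]
finger_gap: 0.001
```

Request:
step_arm(
  commands=[
    {"dp": [0,0,0.3],"rot": [0,0,0],"claw": 0},
    {"dp": [0,0,0],"rot": [0,0,0],"claw": 0},
  ],
)

```text
clock: 7.7
position: [0.5907, 0.0168, 0.2634]
eef_rot: [0.999, 0.04, 0.0, 0.0]
ft_force: [-1.9, -0.0, 5.7]
finger_gap: -0.0
```

Request:
step_arm(
  commands=[
    {"dp": [0,0,0.2],"rot": [0,0,0],"claw": 0},
    {"dp": [0,0,0],"rot": [0,0,0],"claw": 0},
  ],
)

```text
clock: 7.87
position: [0.5907, 0.0167, 0.2633]
eef_rot: [0.999, 0.04, 0.0, 0.0]
ft_force: [-2.3, 0.5, 6.7]
finger_gap: -0.0
```

Request:
step_arm(
  commands=[
    {"dp": [0,0,-5],"rot": [0,0,0],"claw": 0},
    {"dp": [0,0,-15],"rot": [0,0,0],"claw": 0},
    {"dp": [0,0,-25],"rot": [0,0,0],"claw": 0},
    {"dp": [-25,8,-15],"rot": [0,0,0],"claw": 20},
    {"dp": [-30,10,0],"rot": [0,0,0],"claw": 50},
    {"dp": [-30,10,0],"rot": [0,0.05,0],"claw": 60},
    {"dp": [-25,10,0],"rot": [0,0.1,0],"claw": 60},
    {"dp": [-20,10,0],"rot": [0,0.11,0],"claw": 60},
    {"dp": [-5,2,0],"rot": [0,0.11,0],"claw": 60},
    {"dp": [0,0,0],"rot": [0,0.11,0],"claw": 60},
  ],
)

```text
clock: 8.7
position: [0.4591, -0.0445, 0.318]
eef_rot: [0.97, 0.038, 0.24, -0.008]
ft_force: [1.3, 1.9, -0.2]
finger_gap: 0.699
```

Request:
step_arm(
  commands=[
    {"dp": [0,0,0],"rot": [0,0.1,0],"claw": 60},
    {"dp": [0,0,0],"rot": [0,0.1,0],"claw": 60},
    {"dp": [0,0,0],"rot": [0,0.1,0],"claw": 60},
    {"dp": [0,0,0],"rot": [0,0,0],"claw": 60},
    {"dp": [0,0,0],"rot": [0,0,0],"claw": 60},
  ],
)

```text
clock: 9.12
position: [0.4609, -0.0412, 0.3169]
eef_rot: [0.935, 0.039, 0.352, -0.019]
ft_force: [0.2, 0.0, 0.2]
finger_gap: 0.703
```

Run:
```python
from h import *
o=arm.get_obs();print(o["position"],o["qpos"].round(3),R.from_quat(o["eef_rot"]).as_matrix().round(3).tolist())
k=arm.calibration("wrist");w,wd=arm.read_camera("wrist");p,d=arm.read_camera("scene")
np.savez("w1.npz",p=w,d=wd,T=k["T"],K=k["camera_matrix"]);np.savez("scene1.npz",p=p,d=d)
im=np.zeros((600,800,3),np.uint8)
im[:]=cv2.resize(w,(800,600));im[:210,:280]=cv2.resize(p[180:300,340:500],(280,210),interpolation=cv2.INTER_CUBIC)
cv2.imwrite("pics/c2.png",im)
```

```text
[ 0.46088198 -0.04119542  0.3168708 ] [-0.496 -0.074  2.129  0.732  0.583  0.473] [[0.749, 0.086, 0.657], [0.06, -0.996, 0.063], [0.66, -0.008, -0.751]]
```

View pics/c2.png

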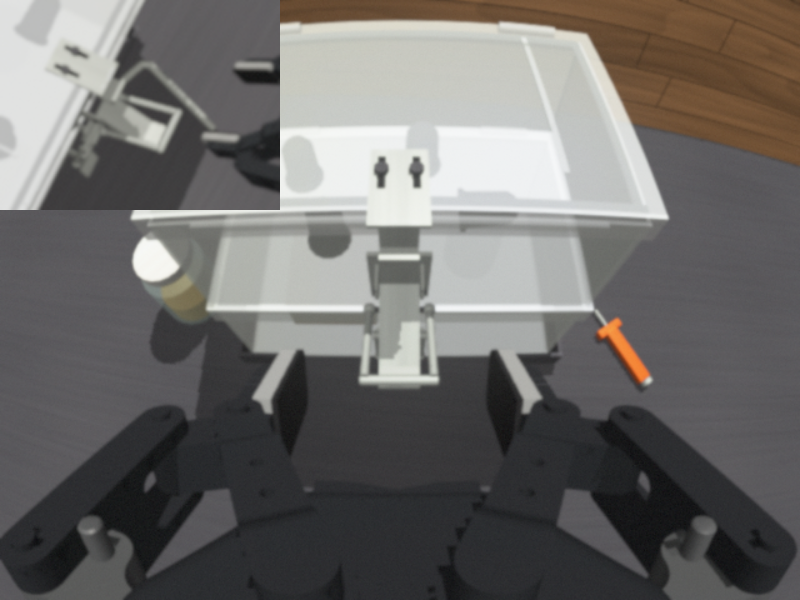

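```bash
cat >> h.py <<'E'
YAW=.08;ex=np.array([np.cos(YAW),np.sin(YAW),0]);ey=np.array([-np.sin(YAW),np.cos(YAW),0])
def wpts(p,d,T,K):
    v,u=np.mgrid[0:480,0:640];x=(u-K[0,2]);y=(v-K[1,2]);r=np.hypot(x,y)+1e-9;th=r/K[0,0]
    s=np.tan(th)/r;P=np.stack([x*s*d,y*s*d,d],-1);P[d<=0]=np.nan
    return P@T[:3,:3].T+T[:3,3]
def loc(P): return np.stack([P@ex,P@ey,P[...,2]],-1)*1000
E
python3 - <<'E'
from h import *
z=np.load("w1.npz");P=loc(wpts(z["p"],z["d"],z["T"],z["K"]))
c=cv2.resize(z["p"][110:330,250:390],None,fx=3.6,fy=2.7,interpolation=cv2.INTER_CUBIC);print(c.shape)
cv2.imwrite("pics/c3.png",c)
for u in (318,):
  for v in range(118,316,3): print(v,u,P[v,u].round(1),z["p"][v,u])
for v in (206,302,298):
  print(v,[ (u,)+tuple(P[v,u].round(1)) for u in range(284,356,4)])
E
```

```text
(594, 504, 3)
118 318 [608.1 -77.8 264. ] [237 239 237]
121 318 [603.2 -77.8 265.9] [225 231 228]
124 318 [600.8 -77.8 265.2] [224 230 227]
127 318 [597.9 -77.8 265.1] [224 231 228]
130 318 [594.9 -77.8 265.1] [226 232 229]
133 318 [591.  -77.9 266.2] [225 231 229]
136 318 [587.7 -77.9 266.7] [226 232 230]
139 318 [585.1 -77.9 266.3] [228 234 231]
142 318 [582.9 -77.9 265.6] [229 235 232]
145 318 [580.1 -77.9 265.7] [228 234 232]
148 318 [577.3 -77.9 265.8] [230 236 233]
151 318 [574.4 -77.9 266. ] [230 237 233]
154 318 [571.6 -78.  266.2] [229 235 233]
157 318 [569.2 -78.  266. ] [229 236 233]
160 318 [566.4 -78.  266.2] [229 237 234]
163 318 [563.7 -78.  266.4] [231 238 235]
166 318 [560.9 -78.  266.7] [231 238 236]
169 318 [558.3 -78.  267. ] [233 238 236]
172 318 [556.1 -78.  266.7] [232 238 236]
175 318 [553.  -78.  267.5] [234 240 238]
178 318 [551.3 -78.  266.5] [232 237 234]
181 318 [549.5 -78.1 265.6] [130 134 132]
184 318 [549.3 -78.  262.4] [ 96 100  97]
187 318 [549.2 -78.  258.9] [94 99 97]
190 318 [549.  -78.  255.6] [ 95 100  99]
193 318 [549.1 -78.  251.5] [94 98 97]

[... 4425 characters left out ...]
312, np.float64(494.4), np.float64(-73.1), np.float64(183.9)), (316, np.float64(494.2), np.float64(-76.3), np.float64(184.8)), (320, np.float64(494.3), np.float64(-79.5), np.float64(184.3)), (324, np.float64(494.2), np.float64(-82.6), np.float64(184.6)), (328, np.float64(494.0), np.float64(-85.8), np.float64(185.4)), (332, np.float64(494.2), np.float64(-88.9), np.float64(184.9)), (336, np.float64(547.1), np.float64(-100.1), np.float64(0.7)), (340, np.float64(547.0), np.float64(-105.3), np.float64(1.0)), (344, np.float64(485.1), np.float64(-96.3), np.float64(216.2)), (348, np.float64(484.4), np.float64(-99.0), np.float64(218.6)), (352, np.float64(547.4), np.float64(-121.1), np.float64(-0.5))]
```

View pics/c3.png

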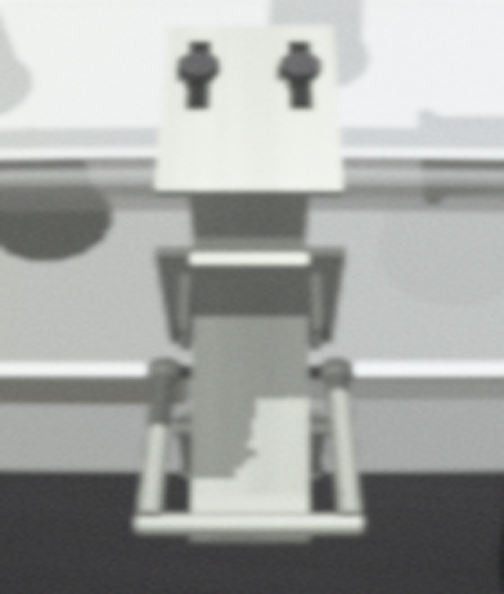

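Request:
step_arm(
  commands=[
    {"dp": [-11,0,10],"rot": [0,0,0],"claw": 58},
    {"dp": [-11,0,10],"rot": [0,0,0],"claw": 58},
    {"dp": [-11,0,10],"rot": [0,0,0],"claw": 58},
    {"dp": [-11,0,10],"rot": [0,0,0],"claw": 58},
    {"dp": [-10,0,11],"rot": [0,0,0],"claw": 58},
    {"dp": [0,0,10],"rot": [0,0,0],"claw": 58},
    {"dp": [0,0,10],"rot": [0,0,0],"claw": 58},
    {"dp": [0,0,10],"rot": [0,0,0],"claw": 58},
    {"dp": [0,0,5],"rot": [0,0,0],"claw": 58},
    {"dp": [0,0,0],"rot": [0,0,0],"claw": 58},
  ],
)

```text
clock: 10.05
position: [0.4795, -0.0381, 0.2165]
eef_rot: [0.934, 0.041, 0.353, -0.02]
ft_force: [-1.1, 0.1, -0.9]
finger_gap: 0.681
```

Run:
```python
from h import *
z=np.load("w1.npz");P=loc(wpts(z["p"],z["d"],z["T"],z["K"]))
for u in (284,352):
  for v in range(150,215,4): print(v,u,P[v,u].round(1),z["p"][v,u])
o=arm.get_obs();print(loc(o["position"]),o["qpos"].round(3),R.from_quat(o["eef_rot"]).as_matrix().round(3).tolist(),o["finger_gap"])
k=arm.calibration("wrist");w,wd=arm.read_camera("wrist");T=np.array(k["T"]);K=np.array(k["camera_matrix"])
np.savez("w2.npz",p=w,d=wd,T=T,K=K)
im=cv2.resize(w[180:400,200:440],None,fx=3,fy=2.7,interpolation=cv2.INTER_CUBIC);cv2.imwrite("pics/c4.png",im);print(im.shape)
P=loc(wpts(w,wd,T,K))
m=arm.regions_of("wrist","bail_bar")
for r in m[:2]:
  q=P[r["pixels"]];print(r["score"],r["at"],r["pixels"].sum(),np.nanpercentile(q,[3,50,97],axis=0).round(1).tolist())
```

```text
150 284 [577.8 -54.  263.2] [240 241 239]
154 284 [574.9 -54.1 262.4] [241 241 239]
158 284 [570.5 -54.4 263.4] [215 215 212]
162 284 [566.7 -54.7 263.8] [212 212 207]
166 284 [563.2 -54.9 263.9] [237 237 234]
170 284 [561.3 -54.8 261.8] [157 159 158]
174 284 [560.8 -54.5 257.8] [188 191 189]
178 284 [561.4 -54.  252. ] [155 158 156]
182 284 [560.6 -53.7 248.2] [142 145 145]
186 284 [560.7 -53.2 242.9] [155 158 159]
190 284 [564.9 -52.  230.9] [190 193 191]
194 284 [564.5 -51.6 225.7] [188 189 187]
198 284 [565.4 -50.9 218.4] [190 190 189]
202 284 [565.6 -50.4 211.9] [190 191 190]
206 284 [565.2 -49.9 206.1] [189 191 191]
210 284 [565.6 -49.3 199. ] [190 193 190]
214 284 [565.4 -48.7 192.5] [188 190 189]
150 352 [ 577.6 -101.8  263.4] [242 242 239]
154 352 [ 574.3 -101.6  263. ] [242 241 239]
158 352 [ 569.6 -101.3  264.6] [216 215 210]
162 352 [ 566.5 -101.2  264.1] [213 212 208]
166 352 [ 563.7 -101.1  263.2] [239 237 236]
170 352 [ 561.7 -101.2  261.3] [161 162 160]
174 352 [ 560.4 -101.3  258.4] [192 193 191]
178 352 [ 560.8 -101.7  253. ] [158 158 157]
182 352 [ 561.2 -102.2  247.3] [144 145 145]
186 352 [ 560.9 -102.5  242.7] [162 164 163]
190 352 [ 566.1 -103.7  229.1] [196 197 193]
194 352 [ 564.5 -103.9  225.9] [195 195 193]
198 352 [ 565.3 -104.5  218.6] [194 195 192]
202 352 [ 565.8 -105.   211.7] [197 198 196]
206 352 [ 565.2 -105.4  206.4] [195 196 194]
210 352 [ 565.3 -105.9  199.6] [194 196 193]
214 352 [ 565.8 -106.5  191.8] [197 198 194]
[474.92105942 -76.28361871 216.54584915] [-0.455  0.191  2.283  1.506  0.357 -0.354] [[0.747, 0.091, 0.659], [0.063, -0.996, 0.066], [0.662, -0.008, -0.749]] 0.6806696834821018
(594, 720, 3)
0.88 [278.6, 322.5] 3331 [[478.4, -105.9, 91.0], [488.8, -79.2, 214.3], [562.3, -56.6, 217.8]]
```

View pics/c4.png

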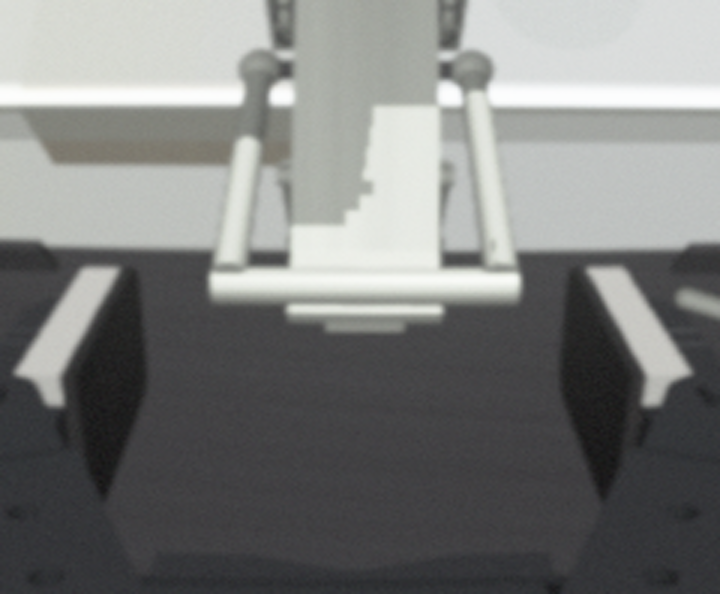

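Request:
step_arm(
  commands=[
    {"dp": [-0.5,0.6,5],"rot": [0,0,0],"claw": 58},
    {"dp": [-0.5,0.6,5],"rot": [0,0,0],"claw": 58},
    {"dp": [-0.5,0.6,4],"rot": [0,0,0],"claw": 56},
    {"dp": [0,0,3],"rot": [0,0,0],"claw": 52},
    {"dp": [0,0,0],"rot": [0,0,0],"claw": 49},
    {"dp": [0,0,0],"rot": [0,0,0],"claw": 47},
    {"dp": [0,0,0],"rot": [0,0,0],"claw": 47},
  ],
)

```text
clock: 10.73
position: [0.4881, -0.0394, 0.2036]
eef_rot: [0.934, 0.04, 0.354, -0.019]
ft_force: [0.4, -0.4, 0.2]
finger_gap: 0.55
```

Request:
step_arm(
  commands=[
    {"dp": [0,0,0],"rot": [0,0,0],"claw": 46},
    {"dp": [0,0,0],"rot": [0,0,0],"claw": 46},
  ],
)

```text
clock: 10.9
position: [0.488, -0.0395, 0.2034]
eef_rot: [0.934, 0.04, 0.354, -0.019]
ft_force: [-0.1, -0.7, -0.2]
finger_gap: 0.54
```

Request:
step_arm(
  commands=[
    {"dp": [0,0,0],"rot": [0,0,0],"claw": 45},
    {"dp": [0,0,0],"rot": [0,0,0],"claw": 45},
  ],
)

```text
clock: 11.07
position: [0.4879, -0.0395, 0.2032]
eef_rot: [0.934, 0.04, 0.354, -0.019]
ft_force: [-0.1, 0.0, 2.0]
finger_gap: 0.525
```

Request:
step_arm(
  commands=[
    {"dp": [0,0,0],"rot": [0,0,0],"claw": 44},
    {"dp": [0,0,0],"rot": [0,0,0],"claw": 44},
  ],
)

```text
clock: 11.23
position: [0.4878, -0.0393, 0.203]
eef_rot: [0.934, 0.04, 0.353, -0.019]
ft_force: [-0.8, 2.8, 0.7]
finger_gap: 0.518
```

Request:
step_arm(
  commands=[
    {"dp": [0,0,0],"rot": [0,0,0],"claw": 43},
    {"dp": [0,0,0],"rot": [0,0,0],"claw": 43},
  ],
)

```text
clock: 11.4
position: [0.4878, -0.0393, 0.203]
eef_rot: [0.934, 0.04, 0.353, -0.019]
ft_force: [-2.2, 1.9, 0.3]
finger_gap: 0.505
```

Request:
step_arm(
  commands=[
    {"dp": [0,-0.3,0],"rot": [0,0,0],"claw": 42},
    {"dp": [0,0,0],"rot": [0,0,0],"claw": 42},
  ],
)

```text
clock: 11.57
position: [0.4879, -0.0392, 0.2031]
eef_rot: [0.934, 0.04, 0.353, -0.019]
ft_force: [-2.1, 1.2, 0.0]
finger_gap: 0.499
```

Request:
step_arm(
  commands=[
    {"dp": [0,0,0],"rot": [0,0,0],"claw": 41},
    {"dp": [0,0,0],"rot": [0,0,0],"claw": 41},
  ],
)

```text
clock: 11.73
position: [0.4879, -0.0392, 0.2031]
eef_rot: [0.934, 0.04, 0.354, -0.019]
ft_force: [-1.3, 0.9, -0.9]
finger_gap: 0.489
```

Run:
```python
from h import *
o=arm.get_obs();print(loc(o["position"]),o["qpos"].round(3),o["finger_gap"]*85.4,o["ft_force"])
w,wd=arm.read_camera("wrist");im=cv2.resize(w[180:400,200:440],None,fx=3,fy=2.7,interpolation=cv2.INTER_CUBIC);cv2.imwrite("pics/c5.png",im)
```

```text
[483.25018311 -78.09071164 203.14419289] [-0.442  0.24   2.287  1.664  0.348 -0.51 ] 41.775502929860465 [-1.31439465  0.89861484 -0.89587843]
```

View pics/c5.png

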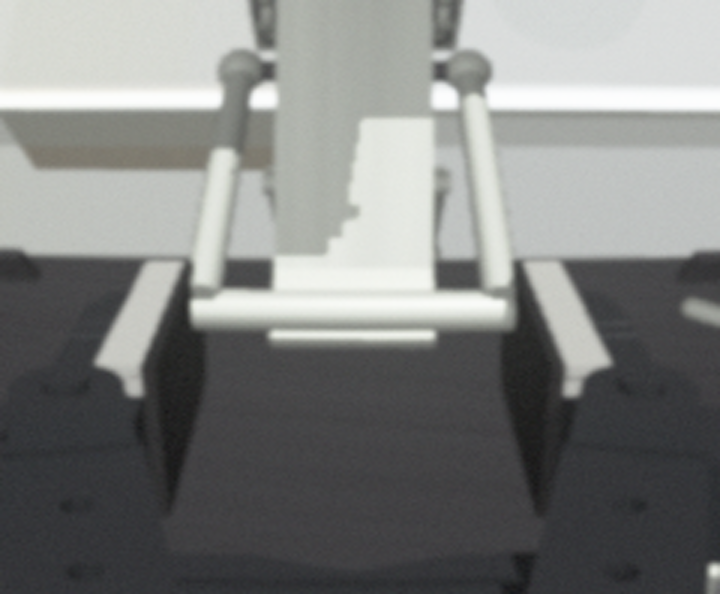

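```bash
cat > plan.py <<'E'
from h import *
from scipy.optimize import fsolve
piv=np.array([546.8,196.]);rt=np.array([7.7,-8.4])  # bar in tool (x,z)
def bar(L,th): return piv+12*np.array([-np.sin(L),-np.cos(L)])+60*np.array([-np.sin(th),np.cos(th)])
ax=lambda f:(np.array([np.cos(f),np.sin(f)]),np.array([np.sin(f),-np.cos(f)]))
def tcp(b,f): X,Z=ax(f);return b-rt[0]*X-rt[1]*Z
def state():
    o=arm.get_obs();M=R.from_quat(o["eef_rot"]).as_matrix();f=np.arcsin(M[2,0])
    t=loc(o["position"])[[0,2]];X,Z=ax(f);return t,f,t+rt[0]*X+rt[1]*Z,o,loc(o["position"])[1]
def rows(t,f,path):
    for b,f2 in path:
        n=tcp(b,f2);X,Z=ax(f);d=n-t;print([round(float(d@X),1),0,round(float(d@Z),1)],round(f2-f,3),"bar",b.round(1));t,f=n,f2
E
python3 - <<'E'
from plan import *
t,f,b0,o,y=state();print(t,f,b0,y)
s=fsolve(lambda q:bar(*q)-b0,[1.23,1.19]);print("L,th",s)
e=fsolve(lambda q:bar(1.9,q[0])[0]-543.5,[0])[0];e=np.array([1.9,e]);print(e,bar(*e))
N=20
rows(t,f,[(bar(*(s+(e-s)*i/N)),f-.45*i/N) for i in range(1,N+1)])
E
```

```text
[483.23811313 203.12268709] 0.7236863752979813 [483.44618763 214.51596164] -78.1103491180222
L,th [0.88901399 1.12116343]
[ 1.9        -0.13466668] [543.5        259.33624306]
[3.4, 0, -2.1] -0.022 bar [484.8 218.3]
[3.4, 0, -2.0] -0.023 bar [486.4 222.1]
[3.5, 0, -1.8] -0.022 bar [488.3 225.7]
[3.6, 0, -1.7] -0.022 bar [490.3 229.2]
[3.6, 0, -1.5] -0.023 bar [492.5 232.5]
[3.7, 0, -1.4] -0.022 bar [495.  235.7]
[3.7, 0, -1.2] -0.022 bar [497.6 238.7]
[3.7, 0, -1.1] -0.023 bar [500.5 241.6]
[3.8, 0, -0.9] -0.022 bar [503.4 244.3]
[3.8, 0, -0.8] -0.022 bar [506.6 246.7]
[3.8, 0, -0.6] -0.023 bar [509.9 249. ]
[3.8, 0, -0.4] -0.023 bar [513.3 251.1]
[3.8, 0, -0.3] -0.023 bar [516.8 252.9]
[3.8, 0, -0.1] -0.022 bar [520.4 254.6]
[3.8, 0, 0.0] -0.023 bar [524.1 256. ]
[3.8, 0, 0.2] -0.022 bar [527.9 257.1]
[3.7, 0, 0.3] -0.023 bar [531.8 258. ]
[3.7, 0, 0.5] -0.022 bar [535.7 258.7]
[3.7, 0, 0.6] -0.023 bar [539.6 259.1]
[3.6, 0, 0.8] -0.022 bar [543.5 259.3]
```

Request:
step_arm(
  commands=[
    {"dp": [0,0,0],"rot": [0,0,0],"claw": 39},
    {"dp": [3.4,0,-2.1],"rot": [0,-0.0225,0],"claw": 39},
    {"dp": [3.4,0,-2.0],"rot": [0,-0.0225,0],"claw": 39},
    {"dp": [3.5,0,-1.8],"rot": [0,-0.0225,0],"claw": 39},
    {"dp": [3.6,0,-1.7],"rot": [0,-0.0225,0],"claw": 39},
    {"dp": [0,0,0],"rot": [0,0,0],"claw": 39},
  ],
)

```text
clock: 12.28
position: [0.4937, -0.0385, 0.217]
eef_rot: [0.948, 0.041, 0.315, -0.018]
ft_force: [-4.6, -4.3, -1.3]
finger_gap: 0.478
```

Request:
step_arm(
  commands=[
    {"dp": [3.6,0,-1.5],"rot": [0,-0.0225,0],"claw": 39},
    {"dp": [3.7,0,-1.4],"rot": [0,-0.0225,0],"claw": 39},
    {"dp": [3.7,0,-1.2],"rot": [0,-0.0225,0],"claw": 39},
    {"dp": [3.7,0,-1.1],"rot": [0,-0.0225,0],"claw": 39},
    {"dp": [3.8,0,-0.9],"rot": [0,-0.0225,0],"claw": 39},
    {"dp": [0,0,0],"rot": [0,0,0],"claw": 39},
  ],
)

```text
clock: 12.78
position: [0.5066, -0.0373, 0.2327]
eef_rot: [0.964, 0.043, 0.262, -0.016]
ft_force: [-1.7, -6.1, 0.7]
finger_gap: 0.474
```

Run:
```python
from plan import *
t,f,b0,o,y=state();print(t,f,b0,y,o["ft_force"],o["qpos"].round(3),o["finger_gap"]*85.4)
k=arm.calibration("wrist");w,wd=arm.read_camera("wrist");T=np.array(k["T"]);K=np.array(k["camera_matrix"])
P=loc(wpts(w,wd,T,K))
for v in range(190,330,3): print(v,P[v,318].round(1),w[v,318,0])
cv2.imwrite("pics/c6.png",cv2.resize(w[140:400,200:440],None,fx=2.5,fy=2.3,interpolation=cv2.INTER_CUBIC))
```

```text
[501.9624431 232.6774085] 0.5315897416037176 [504.34186444 243.82139137] -77.63322807249186 [-1.68557825 -6.06168973  0.73895401] [-0.337  0.165  2.043  0.477  0.492  0.772] 40.508222759239175
190 [545.8 -78.1 244.6] 131
193 [544.2 -78.1 245.3] 132
196 [542.6 -78.1 245.8] 199
199 [538.7 -78.2 252.7] 238
202 [537.7 -78.2 252.1] 230
205 [537.2 -78.2 250. ] 99
208 [537.3 -78.2 246.1] 89
211 [536.8 -78.2 243.7] 88
214 [549.1 -77.8 202.2] 121
217 [547.9 -77.8 200.6] 136
220 [546.1 -77.8 201. ] 137
223 [544.3 -77.9 201.5] 138
226 [543.  -77.9 200.5] 136
229 [541.3 -77.9 200.6] 138
232 [539.8 -77.9 200.1] 139
235 [538.4 -77.9 199.3] 138
238 [536.6 -77.9 199.7] 139
241 [534.8 -78.  200.4] 138
244 [533.4 -78.  199.6] 139
247 [531.7 -78.  199.8] 142
250 [530.4 -78.  198.7] 140
253 [528.6 -78.  199.6] 139
256 [527.1 -78.  199. ] 138
259 [525.6 -78.  198.6] 141
262 [524.2 -78.  197.4] 141
265 [522.4 -78.1 198.7] 140
268 [520.8 -78.1 198.7] 143
271 [519.3 -78.1 198.2] 141
274 [517.5 -78.1 199.3] 140
277 [516.4 -78.1 196.6] 141
280 [514.8 -78.1 196.6] 142
283 [513.2 -78.2 196.9] 146
286 [511.6 -78.2 196.4] 195
289 [504.5 -78.5 244.6] 184
292 [503.2 -78.5 246.1] 227
295 [502.2 -78.5 244.3] 219
298 [500.9 -78.5 245.1] 179
301 [499.7 -78.6 245.8] 133
304 [502.2 -78.3 196.2] 209
307 [500.8 -78.3 194.5] 219
310 [499.1 -78.3 196.1] 219
313 [497.6 -78.3 195.1] 218
316 [496.  -78.3 196.2] 201
319 [494.4 -78.3 197.1] 200
322 [492.8 -78.4 198.7] 200
325 [491.3 -78.4 198.8] 198
328 [489.7 -78.4 200.6] 198
```

View pics/c6.png

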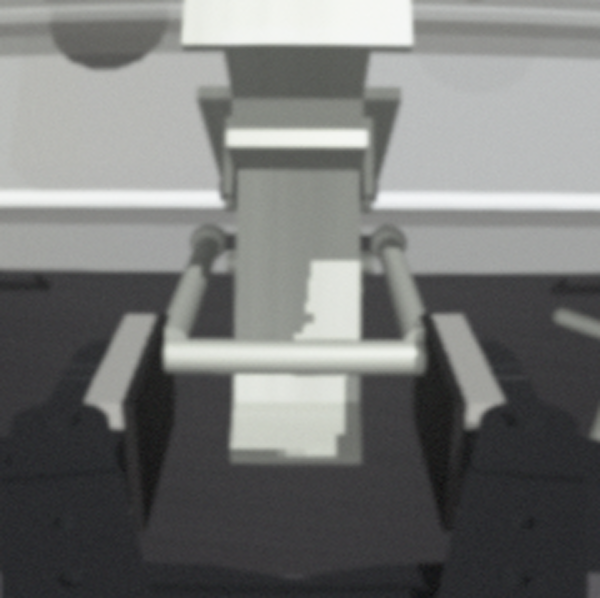

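```bash
sed -i 's/piv=.*/piv=np.array([548.,196.]);rt=np.array([5.8,-8.5])/' plan.py
python3 - <<'E'
from plan import *
t,f,b0,o,y=state();print(t,f,b0,y)
s=fsolve(lambda q:bar(*q)-b0,[1.5,.6]);print("L,th",s)
e=np.array([1.9,fsolve(lambda q:bar(1.9,q[0])[0]-544.3,[0])[0]]);print(e)
rows(t,f,[(bar(*(s+(e-s)*i/11)),f-.27*i/11) for i in range(1,12)])
E
```

```text
[501.5410909  232.31423605] 0.5324415040380969 [502.22327206 242.58188568] -77.52483106393733
L,th [1.33672483 0.60455918]
[ 1.9        -0.12794212]
[4.0, 0, -0.9] -0.025 bar [505.5 245.3]
[4.0, 0, -0.7] -0.025 bar [508.9 247.9]
[4.0, 0, -0.5] -0.025 bar [512.4 250.2]
[4.0, 0, -0.4] -0.025 bar [516.1 252.3]
[4.0, 0, -0.2] -0.025 bar [519.9 254.1]
[4.0, 0, -0.0] -0.025 bar [523.8 255.6]
[4.0, 0, 0.2] -0.025 bar [527.8 256.9]
[4.0, 0, 0.3] -0.025 bar [531.9 257.9]
[3.9, 0, 0.5] -0.025 bar [536.  258.7]
[3.9, 0, 0.7] -0.025 bar [540.1 259.2]
[3.8, 0, 0.8] -0.025 bar [544.3 259.4]
```

Request:
step_arm(
  commands=[
    {"dp": [4,0.2,-0.9],"rot": [0,-0.025,0],"claw": 39},
    {"dp": [4,0.2,-0.7],"rot": [0,-0.025,0],"claw": 39},
    {"dp": [4,0.2,-0.5],"rot": [0,-0.025,0],"claw": 39},
    {"dp": [4,0,-0.4],"rot": [0,-0.025,0],"claw": 39},
    {"dp": [4,0,-0.2],"rot": [0,-0.025,0],"claw": 39},
    {"dp": [4,0,0],"rot": [0,-0.025,0],"claw": 39},
    {"dp": [4,0,0],"rot": [0,-0.025,0],"claw": 39},
    {"dp": [0,0,0],"rot": [0,0,0],"claw": 39},
  ],
)

```text
clock: 13.5
position: [0.5299, -0.0348, 0.2462]
eef_rot: [0.983, 0.045, 0.176, -0.014]
ft_force: [-2.6, -7.6, 1.9]
finger_gap: 0.472
```

Run:
```python
from plan import *
t,f,b0,o,y=state();print(t,f,b0,y,o["ft_force"],o["qpos"].round(3),o["finger_gap"]*85.4)
k=arm.calibration("wrist");w,wd=arm.read_camera("wrist");T=np.array(k["T"]);K=np.array(k["camera_matrix"])
P=loc(wpts(w,wd,T,K))
for v in range(150,320,3): print(v,P[v,318].round(1),w[v,318,0])
```

```text
[525.38372961 246.21403235] 0.3549927794335721 [527.86763325 256.20003369] -77.04036817897335 [-2.64311156 -7.61584348  1.85912467] [-0.262  0.209  1.833  0.188  0.777  1.105] 40.33743805712523
150 [583.6 -77.3 264.8] 232
153 [581.7 -77.4 267. ] 232
156 [580.8 -77.4 266. ] 231
159 [579.7 -77.4 265.6] 231
162 [578.4 -77.4 266. ] 232
165 [577.1 -77.4 266.3] 231
168 [576.1 -77.4 265.5] 230
171 [574.8 -77.4 266.1] 231
174 [573.8 -77.4 265.6] 230
177 [572.7 -77.5 265.2] 229
180 [571.2 -77.5 266.2] 229
183 [570.1 -77.5 266. ] 229
186 [569.3 -77.5 264.7] 226
189 [567.7 -77.5 266.5] 227
192 [566.7 -77.5 266. ] 227
195 [565.4 -77.6 266.4] 226
198 [564.3 -77.6 266.4] 226
201 [563.1 -77.6 267. ] 227
204 [562.1 -77.6 265.9] 226
207 [560.9 -77.6 266.1] 226
210 [559.7 -77.6 266.9] 226
213 [558.8 -77.6 265.4] 224
216 [557.5 -77.7 266.8] 224
219 [556.3 -77.7 267. ] 224
222 [555.3 -77.7 266.5] 223
225 [554.1 -77.7 266.7] 223
228 [553.  -77.7 266.7] 223
231 [552.  -77.7 265.8] 228
234 [550.9 -77.7 265.7] 228
237 [549.7 -77.7 266.6] 200
240 [549.3 -77.7 256.6] 85
243 [548.8 -77.6 245.1] 117
246 [547.5 -77.6 244.8] 135
249 [546.3 -77.6 245.1] 136
252 [545.  -77.6 245.3] 135
255 [543.7 -77.6 245.6] 135
258 [542.4 -77.7 245.3] 137
261 [541.1 -77.7 245.3] 138
264 [539.8 -77.8 253. ] 204
267 [538.6 -77.8 253.2] 219
270 [537.4 -77.8 251. ] 196
273 [535.2 -77.4 201.9] 129
276 [533.7 -77.4 204. ] 126
279 [532.  -77.4 203.4] 127
282 [530.4 -77.4 203.8] 128
285 [528.8 -77.5 203.3] 126
288 [527.1 -77.5 202.5] 126
291 [525.6 -77.5 203.9] 124
294 [528.1 -77.9 258.1] 172
297 [526.8 -77.9 257.1] 221
300 [525.7 -78.  257.9] 211
303 [524.5 -78.  257.4] 171
306 [523.1 -78.  256. ] 123
309 [516.  -77.6 205. ] 129
312 [514.4 -77.7 205.5] 182
315 [512.8 -77.7 205.4] 226
318 [511.4 -77.7 206.9] 225
```

```bash
sed -i 's/rt=np.array(.*/rt=np.array([3.5,-8.0])/' plan.py
python3 - <<'E'
from plan import *
t,f,b0,o,y=state();print(t,f,b0,y)
pts_=[(527,257.5),(529,259.5),(532,260.5),(535,261),(538,261),(541.5,261)]
rows(t,f,[(np.array(p),f-.017*(i+1)) for i,p in enumerate(pts_)])
E
```

```text
[525.02062259 246.03997601] 0.35586706062443424 [525.51410338 254.75814535] -76.98044690289403
[2.2, 0, -2.1] -0.017 bar [527.  257.5]
[2.4, 0, -1.3] -0.017 bar [529.  259.5]
[3.0, 0, -0.1] -0.017 bar [532.  260.5]
[2.9, 0, 0.4] -0.017 bar [535 261]
[2.7, 0, 0.8] -0.017 bar [538 261]
[3.2, 0, 0.9] -0.017 bar [541.5 261. ]
```

Request:
step_arm(
  commands=[
    {"dp": [2.2,0.5,-2.1],"rot": [0,-0.017,0],"claw": 39},
    {"dp": [2.4,0.5,-1.3],"rot": [0,-0.017,0],"claw": 39},
    {"dp": [3,0,-0.1],"rot": [0,-0.017,0],"claw": 39},
    {"dp": [2.9,0,0.4],"rot": [0,-0.017,0],"claw": 39},
    {"dp": [2.7,0,0.8],"rot": [0,-0.017,0],"claw": 39},
    {"dp": [3.2,0,0.9],"rot": [0,-0.017,0],"claw": 39},
    {"dp": [0,0,0],"rot": [0,0,0],"claw": 39},
  ],
)

```text
clock: 14.13
position: [0.5447, -0.0344, 0.2523]
eef_rot: [0.991, 0.045, 0.125, -0.011]
ft_force: [-0.7, 4.1, 0.5]
finger_gap: 0.476
```

```bash
cat > look.py <<'E'
from plan import *
t,f,b0,o,y=state();print(t.round(2),round(f,3),b0.round(1),round(y,2),o["ft_force"].round(1),o["qpos"].round(3),round(o["finger_gap"]*85.4,1))
k=arm.calibration("wrist");w,wd=arm.read_camera("wrist");T=np.array(k["T"]);K=np.array(k["camera_matrix"])
P=loc(wpts(w,wd,T,K))
for v in range(228,330,3): print(v,P[v,318].round(1),w[v,318,0])
import sys
cv2.imwrite(f"pics/{sys.argv[1]}.png",cv2.resize(w[160:400,200:440],None,fx=2.5,fy=2.4,interpolation=cv2.INTER_CUBIC))
E
python3 look.py c7
```

```text
[540.2  252.35] 0.252 [541.6 261. ] -77.77 [-0.7  4.1  0.5] [-0.227  0.256  1.711  0.11   0.942  1.199] 40.6
228 [569.8 -78.4 266.5] 212
231 [568.6 -78.4 267.5] 213
234 [567.5 -78.4 266. ] 213
237 [566.4 -78.4 266.8] 214
240 [565.2 -78.4 265.9] 213
243 [564.1 -78.4 266.2] 211
246 [563.  -78.5 266.8] 210
249 [561.8 -78.5 266.4] 209
252 [560.6 -78.5 265.9] 209
255 [559.5 -78.5 266.6] 212
258 [558.3 -78.5 265.8] 210
261 [557.2 -78.5 265.7] 208
264 [556.1 -78.5 266.7] 211
267 [555.1 -78.5 267.5] 211
270 [553.7 -78.5 265.9] 208
273 [552.7 -78.6 266.6] 210
276 [551.5 -78.6 266.1] 213
279 [550.2 -78.6 265.4] 216
282 [546.2 -78.5 245.9] 163
285 [544.5 -78.5 243.6] 129
288 [543.5 -78.5 245.7] 131
291 [542.  -78.5 245.1] 131
294 [541.  -78.5 247.1] 132
297 [540.4 -78.6 250.9] 109
300 [540.8 -78.6 259.4] 143
303 [539.9 -78.7 261.2] 181
306 [538.7 -78.7 261.1] 221
309 [537.7 -78.7 262.4] 192
312 [536.3 -78.7 261.6] 152
315 [523.5 -78.4 213.2] 110
318 [522.1 -78.5 214.1] 110
321 [520.3 -78.5 213.9] 112
324 [518.9 -78.5 214.8] 110
327 [517.7 -78.5 216.4] 109
```

View pics/c7.png

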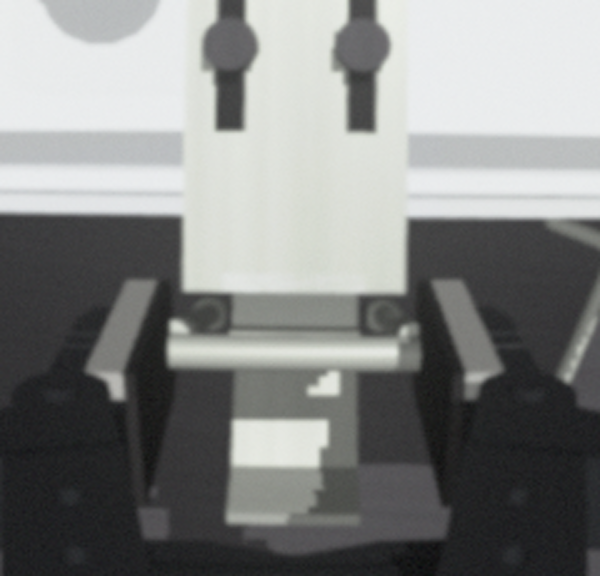

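Request:
step_arm(
  commands=[
    {"dp": [2,-0.2,0.5],"rot": [0,0,0],"claw": 39},
    {"dp": [2,-0.1,0.5],"rot": [0,0,0],"claw": 39},
    {"dp": [1.8,0,0.5],"rot": [0,0,0],"claw": 39},
    {"dp": [0,0,0],"rot": [0,0,0],"claw": 39},
  ],
)

```text
clock: 14.52
position: [0.5495, -0.034, 0.2522]
eef_rot: [0.991, 0.044, 0.125, -0.01]
ft_force: [-3.0, 5.1, -2.1]
finger_gap: 0.474
```

```bash
python3 look.py c8 | head -40
```

```text
[545.04 252.22] 0.252 [546.4 260.8] -77.84 [-3.   5.1 -2.1] [-0.223  0.263  1.701  0.106  0.944  1.206] 40.5
228 [574.6 -78.5 266.8] 205
231 [573.5 -78.5 266.3] 206
234 [572.4 -78.5 268. ] 202
237 [571.2 -78.5 266.1] 205
240 [570.1 -78.5 265.6] 205
243 [569.  -78.5 266.3] 203
246 [567.8 -78.5 266.5] 202
249 [566.7 -78.5 266.4] 204
252 [565.5 -78.5 265.6] 201
255 [564.4 -78.6 266.8] 201
258 [563.2 -78.6 265.4] 200
261 [562.2 -78.6 266.9] 199
264 [561.  -78.6 266.4] 200
267 [559.8 -78.6 265.8] 200
270 [558.7 -78.6 266.2] 201
273 [557.6 -78.6 266.7] 199
276 [556.4 -78.6 266.1] 198
279 [555.3 -78.6 267.2] 198
282 [553.8 -78.6 264.8] 199
285 [553.  -78.7 267.2] 198
288 [552.  -78.7 267.9] 208
291 [550.7 -78.7 267.1] 204
294 [545.5 -78.6 244.6] 170
297 [544.3 -78.6 245.3] 127
300 [543.  -78.6 245.9] 122
303 [544.7 -78.7 260.8] 168
306 [544.  -78.7 262.9] 210
309 [542.6 -78.7 262.3] 188
312 [541.2 -78.7 261.5] 150
315 [538.  -78.7 253.5] 118
318 [526.5 -78.6 212.4] 105
321 [525.4 -78.6 214.7] 104
324 [523.8 -78.6 214.9] 104
327 [522.4 -78.6 215.7] 105
```

Request:
step_arm(
  commands=[
    {"dp": [1.3,-0.2,0.3],"rot": [0,0,0],"claw": 39},
    {"dp": [-0.25,0,1],"rot": [0,0,0],"claw": 39},
    {"dp": [-0.25,0,1],"rot": [0,0,0],"claw": 39},
    {"dp": [-0.25,0,1],"rot": [0,0,0],"claw": 39},
    {"dp": [-0.25,0,1],"rot": [0,0,0],"claw": 39},
    {"dp": [0,0,0],"rot": [0,0,0],"claw": 39},
  ],
)

```text
clock: 15.07
position: [0.551, -0.0339, 0.2484]
eef_rot: [0.991, 0.044, 0.126, -0.01]
ft_force: [-1.9, 6.0, -0.6]
finger_gap: 0.472
```

```bash
python3 look.py c9 | sed -n '1p;18,40p'
```

```text
[546.55 248.42] 0.252 [547.9 257. ] -77.82 [-1.9  6.  -0.6] [-0.222  0.269  1.704  0.106  0.933  1.207] 40.3
276 [558.3 -78.6 266.1] 196
279 [557.2 -78.6 266. ] 197
282 [556.1 -78.6 266. ] 194
285 [555.  -78.7 266.3] 194
288 [554.  -78.7 267.4] 194
291 [553.  -78.7 267.7] 194
294 [551.8 -78.7 267.4] 208
297 [550.5 -78.7 266.8] 207
300 [549.4 -78.7 266.9] 147
303 [546.2 -78.7 256.8] 94
306 [545.1 -78.7 257.3] 185
309 [544.3 -78.7 259.2] 185
312 [542.4 -78.7 256.7] 148
315 [540.4 -78.7 253.3] 147
318 [538.7 -78.7 251.6] 192
321 [537.8 -78.7 253. ] 181
324 [524.3 -78.6 207.1] 119
327 [522.5 -78.6 206.8] 117
```

Request:
step_arm(
  commands=[
    {"dp": [-0.25,-0.2,1],"rot": [0,0,0],"claw": 39},
    {"dp": [-0.25,-0.2,1],"rot": [0,0,0],"claw": 39},
    {"dp": [-0.25,0,1],"rot": [0,0,0],"claw": 39},
    {"dp": [0,0,0],"rot": [0,0,0],"claw": 39},
  ],
)

```text
clock: 15.45
position: [0.551, -0.0338, 0.2453]
eef_rot: [0.991, 0.044, 0.125, -0.01]
ft_force: [-1.3, 3.9, 0.3]
finger_gap: 0.473
```

Request:
step_arm(
  commands=[
    {"dp": [-0.25,0,1],"rot": [0,0,0],"claw": 39},
    {"dp": [-0.12,0,0.5],"rot": [0,0,0],"claw": 39},
    {"dp": [0,0,0],"rot": [0,0,0],"claw": 39},
  ],
)

```text
clock: 15.7
position: [0.5511, -0.0338, 0.2438]
eef_rot: [0.991, 0.044, 0.125, -0.01]
ft_force: [-1.1, 6.0, 1.0]
finger_gap: 0.471
```

Request:
step_arm(
  commands=[
    {"dp": [-0.12,0,0.5],"rot": [0,0,0],"claw": 39},
    {"dp": [-0.12,0,0.5],"rot": [0,0,0],"claw": 39},
    {"dp": [0,0,0],"rot": [0,0,0],"claw": 39},
  ],
)

```text
clock: 15.95
position: [0.5511, -0.0338, 0.2428]
eef_rot: [0.991, 0.044, 0.125, -0.01]
ft_force: [-1.2, 5.5, 0.4]
finger_gap: 0.473
```

```bash
python3 look.py c10 | sed -n '1p;22,40p'
```

```text
[546.64 242.77] 0.252 [548.  251.4] -77.75 [-1.2  5.5  0.4] [-0.221  0.276  1.712  0.106  0.919  1.207] 40.4
288 [554.9 -78.6 266.8] 193
291 [553.7 -78.6 266. ] 194
294 [552.8 -78.6 266.8] 193
297 [551.7 -78.6 266.9] 198
300 [550.7 -78.6 267.3] 198
303 [549.5 -78.7 267. ] 157
306 [545.4 -78.6 252.6] 113
309 [544.1 -78.6 252.5] 118
312 [542.9 -78.6 252.7] 107
315 [540.1 -78.6 246.2] 89
318 [540.2 -78.7 251.7] 133
321 [539.2 -78.7 252.6] 190
324 [538.1 -78.7 253.2] 185
327 [520.8 -78.5 194.6] 122
```

Request:
step_arm(
  commands=[
    {"dp": [-0.12,0,0.5],"rot": [0,0,0],"claw": 39},
    {"dp": [0,0,0],"rot": [0,0,0],"claw": 39},
  ],
)

```text
clock: 16.17
position: [0.5511, -0.0338, 0.2422]
eef_rot: [0.991, 0.044, 0.125, -0.01]
ft_force: [-1.3, 4.1, 0.2]
finger_gap: 0.473
```

Request:
step_arm(
  commands=[
    {"dp": [-0.12,0,0.5],"rot": [0,0,0],"claw": 39},
    {"dp": [0,0,0],"rot": [0,0,0],"claw": 39},
  ],
)

```text
clock: 16.33
position: [0.5511, -0.0338, 0.2418]
eef_rot: [0.991, 0.044, 0.125, -0.01]
ft_force: [-0.5, 4.8, -0.1]
finger_gap: 0.476
```

Request:
step_arm(
  commands=[
    {"dp": [0,0,0],"rot": [0,0,0],"claw": 43},
    {"dp": [0,0,0],"rot": [0,0,0],"claw": 48},
    {"dp": [0,0,0],"rot": [0,0,0],"claw": 54},
    {"dp": [0,0,0],"rot": [0,0,0],"claw": 54},
  ],
)

```text
clock: 16.67
position: [0.5514, -0.0342, 0.242]
eef_rot: [0.991, 0.044, 0.126, -0.009]
ft_force: [0.1, 0.6, 1.1]
finger_gap: 0.633
```

```bash
python3 look.py c11 | sed -n '1p;22,40p'
```

```text
[546.95 242.02] 0.253 [548.3 250.6] -78.19 [0.1 0.6 1.1] [-0.221  0.277  1.712  0.106  0.916  1.206] 54.0
288 [555.3 -79.  266.4] 189
291 [554.3 -79.  266.8] 191
294 [553.1 -79.  266.4] 192
297 [552.2 -79.1 267.3] 203
300 [550.9 -79.1 266.3] 190
303 [550.2 -79.1 267.8] 193
306 [545.8 -79.  252.3] 113
309 [544.4 -79.  251.5] 117
312 [542.9 -79.1 250.6] 110
315 [541.9 -79.1 251.4] 96
318 [540.3 -79.1 249.8] 88
321 [539.4 -79.1 251.3] 183
324 [538.2 -79.1 251.6] 190
327 [537.2 -79.1 252.6] 162
```

View pics/c11.png

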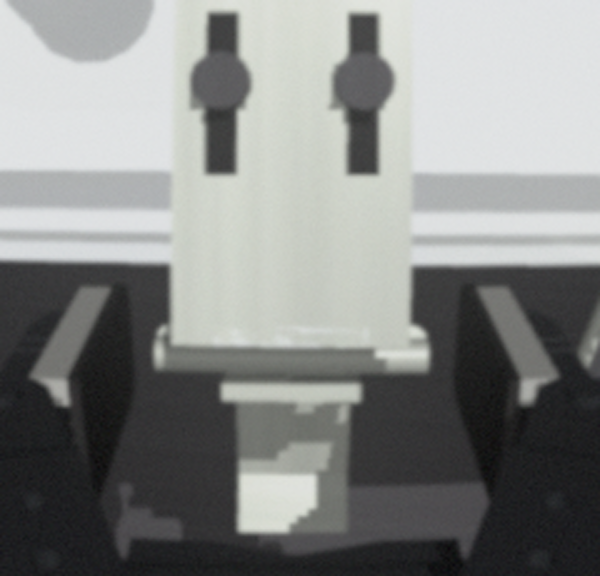

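Request:
step_arm(
  commands=[
    {"dp": [0,0,-10],"rot": [0,0,0],"claw": 54},
    {"dp": [0,0,-20],"rot": [0,0,0],"claw": 54},
    {"dp": [0,0,-25],"rot": [0,0,0],"claw": 54},
    {"dp": [-15,0,-5],"rot": [0,0,0],"claw": 40},
    {"dp": [-25,0,0],"rot": [0,0.05,0],"claw": 20},
    {"dp": [-25,0,0],"rot": [0,0.05,0],"claw": 0},
    {"dp": [-5,0,0],"rot": [0,0.05,0],"claw": 0},
    {"dp": [0,0,0],"rot": [0,0.05,0],"claw": 0},
    {"dp": [0,0,0],"rot": [0,0,0],"claw": 0},
    {"dp": [0,0,0],"rot": [0,0,0],"claw": 0},
  ],
)

```text
clock: 17.55
position: [0.4691, -0.0419, 0.2815]
eef_rot: [0.974, 0.042, 0.224, -0.014]
ft_force: [0.7, -0.2, 0.1]
finger_gap: 0.003
```

```bash
cat > look2.py <<'E'
from plan import *
import sys
t,f,b0,o,y=state();print(t.round(2),round(f,3),round(y,2),o["ft_force"].round(1),o["qpos"].round(3),o["finger_gap"])
k=arm.calibration("wrist");w,wd=arm.read_camera("wrist");T=np.array(k["T"]);K=np.array(k["camera_matrix"])
P=loc(wpts(w,wd,T,K));m=(abs(P[...,1]+78)<7)&(P[...,0]>478)&(P[...,0]<560)&(P[...,2]>120)&(P[...,2]<275)
q=P[m]
p,d=arm.read_camera("scene");s,_,_=pts("scene",d);s=loc(s)
s=s[(abs(s[:,1]+78)<8)&(s[:,0]>470)&(s[:,0]<560)&(s[:,2]>130)&(s[:,2]<275)]
for n,a in(("wrist",q),("scene",s)):
  print(n,len(a))
  for x in range(480,556,4):
    c=a[(a[:,0]>=x)&(a[:,0]<x+4)]
    if len(c): print(x,len(c),np.percentile(c[:,2],[5,50,95]).round(1))
cv2.imwrite(f"pics/{sys.argv[1]}.png",w)
E
python3 look2.py c12
```

```text
[464.3  281.55] 0.452 -79.27 [ 0.7 -0.2  0.1] [-0.358  0.042  1.967  0.292  0.745  0.949] 0.0025096965395554837
wrist 3483
480 21 [184.5 185.4 186.6]
484 123 [185.7 186.9 188. ]
488 108 [184.2 185.4 186.8]
492 125 [182.9 184.4 185.7]
496 103 [181.8 183.  184.2]
500 124 [182.6 183.9 185.2]
504 122 [183.9 185.5 186.9]
508 127 [185.5 187.1 188.3]
512 123 [187.1 188.9 190. ]
516 120 [188.9 190.2 191.7]
520 120 [190.1 191.8 193.3]
524 131 [192.1 193.3 194.7]
528 124 [193.6 194.9 196.2]
532 124 [195.3 196.5 197.9]
536 422 [197.4 247.4 253. ]
540 291 [198.7 250.  252. ]
544 209 [200.1 202.  252. ]
548 606 [245.2 258.2 267.1]
552 190 [265.6 266.6 267.6]
scene 480
484 17 [186.3 188.1 190.6]
488 26 [184.4 186.8 190.1]
492 20 [181.4 184.6 186.7]
496 24 [182.2 183.8 186.1]
500 20 [180.9 183.9 185.8]
504 25 [184.2 186.1 189.5]
508 21 [184.5 187.8 189.8]
512 22 [185.8 189.7 192.1]
516 22 [187.8 190.8 193.4]
520 19 [190.6 192.6 195.7]
524 25 [191.5 194.4 196.9]
528 20 [191.4 194.8 197.7]
532 23 [193.4 197.8 199. ]
536 35 [196.2 202.4 255. ]
540 43 [197.7 246.  254.4]
544 21 [250.9 252.2 254. ]
548 39 [134.3 247.2 268. ]
552 33 [132.1 267.3 269.1]
```

Request:
step_arm(
  commands=[
    {"dp": [-5,-0.3,0],"rot": [0,0.05,0],"claw": 0},
    {"dp": [-5,-0.3,0],"rot": [0,0.05,0],"claw": 0},
    {"dp": [0,-0.3,5],"rot": [0,0.05,0],"claw": 0},
    {"dp": [0,-0.3,5],"rot": [0,0.05,0],"claw": 0},
    {"dp": [0,0,5],"rot": [0,0.05,0],"claw": 0},
    {"dp": [0,0,0],"rot": [0,0,0],"claw": 0},
  ],
)

```text
clock: 18.15
position: [0.4688, -0.0392, 0.264]
eef_rot: [0.939, 0.042, 0.34, -0.021]
ft_force: [-0.2, 0.6, -0.1]
finger_gap: -0.003
```

```bash
cat > lev.py <<'E'
from plan import *
pv=np.array([546.5,196.])
def tcpL(L,f,gap=0):
    u=np.array([-np.sin(L),-np.cos(L)]);n=np.array([-np.cos(L),np.sin(L)])
    X,Z=ax(f);rc=np.interp(L,[0,.5,.87,1.2],[38,34,38,46]);w=np.interp(L,[.67,.87,1.07],[1,0,-1])
    # flat at L=.87; blend the contact corner across
    lead=11*w*X; 
    # ensure deepest corner touches the face: 
    c=pv+u*rc+n*5; t=c-lead
    deep=min(((t+s*11*X-pv)@n) for s in(-1,1))
    return t+n*(5-deep)+n*gap
E
python3 - <<'E'
from lev import *
t,f,b,o,y=state();print(t,f,y,o["qpos"].round(3))
X,Z=ax(f)
for g in(12,0):
    n=tcpL(1.2,f,g);d=n-t;print("to",n.round(1),(d@X).round(1),(d@Z).round(1));t=n
for L in np.arange(1.15,-.06,-.05):
    n=tcpL(L,f);d=n-t;print(round(L,2),n.round(1),[float((d@X).round(1)),0,float((d@Z).round(1))]);t=n
E
```

```text
[464.1231988  264.03115905] 0.6947792928870785 -76.54885785514436 [-0.467  0.047  2.194  0.914  0.454  0.266]
to [505.9 202.2] -7.5 74.2
to [510.3 191. ] -3.8 11.4
1.15 [512.  189.3] [0.3, 0, 2.5]
1.1 [513.8 187.7] [0.4, 0, 2.4]
1.05 [514.8 185.8] [-0.5, 0, 2.1]
1.0 [514.4 183. ] [-2.1, 0, 1.9]
0.95 [514.2 180. ] [-2.0, 0, 2.1]
0.9 [514.2 177.1] [-1.9, 0, 2.3]
0.85 [513.8 174.3] [-2.1, 0, 1.9]
0.8 [513.  171.6] [-2.4, 0, 1.6]
0.75 [512.3 168.7] [-2.3, 0, 1.8]
0.7 [512.  165.8] [-2.2, 0, 2.0]
0.65 [512.5 163.6] [-1.0, 0, 2.0]
0.6 [514.1 162.8] [0.7, 0, 1.6]
0.55 [515.7 162.1] [0.8, 0, 1.6]
0.5 [517.4 161.5] [0.9, 0, 1.5]
0.45 [518.6 160.2] [0.1, 0, 1.8]
0.4 [519.9 158.9] [0.2, 0, 1.8]
0.35 [521.3 157.6] [0.3, 0, 1.8]
0.3 [522.8 156.4] [0.4, 0, 1.8]
0.25 [524.3 155.3] [0.5, 0, 1.8]
0.2 [525.9 154.3] [0.6, 0, 1.8]
0.15 [527.6 153.3] [0.7, 0, 1.8]
0.1 [529.4 152.4] [0.8, 0, 1.8]
0.05 [531.2 151.7] [0.9, 0, 1.8]
-0.0 [533. 151.] [1.0, 0, 1.7]
-0.05 [535.  150.8] [1.3, 0, 1.4]
```

Request:
step_arm(
  commands=[
    {"dp": [-1,0.2,11],"rot": [0,0,0],"claw": 0},
    {"dp": [-1,0.2,11],"rot": [0,0,0],"claw": 0},
    {"dp": [-1,0.2,11],"rot": [0,0,0],"claw": 0},
    {"dp": [-1,0.2,11],"rot": [0,0,0],"claw": 0},
    {"dp": [-1,0.2,11],"rot": [0,0,0],"claw": 0},
    {"dp": [-1,0.2,10],"rot": [0,0,0],"claw": 0},
    {"dp": [-1,0.2,9],"rot": [0,0,0],"claw": 0},
    {"dp": [0,0,0],"rot": [0,0,0],"claw": 0},
  ],
)

```text
clock: 18.82
position: [0.5123, -0.0359, 0.2029]
eef_rot: [0.939, 0.042, 0.339, -0.021]
ft_force: [-0.7, -0.1, -0.2]
finger_gap: -0.002
```

Run:
```python
from lev import *
t,f,b,o,y=state();print(t,f,y,o["qpos"].round(3),o["ft_force"].round(1));X,Z=ax(f)
for L in (1.2,1.1):
    n=tcpL(L,f);d=n-t;print(n,(d@X).round(1),(d@Z).round(1));t=n
```

```text
[507.82944022 202.8907409 ] 0.6936579807376825 -76.7764697833397 [-0.391  0.254  2.21   1.429  0.314 -0.229] [-0.7 -0.1 -0.2]
[510.27244989 191.02463405] -5.7 10.7
[513.85502014 187.7231375 ] 0.6 4.8
```

Request:
step_arm(
  commands=[
    {"dp": [-2,0.5,3],"rot": [0,0,0],"claw": 0},
    {"dp": [-2,0.5,3],"rot": [0,0,0],"claw": 0},
    {"dp": [-1.7,0,3],"rot": [0,0,0],"claw": 0},
    {"dp": [0,0,1.7],"rot": [0,0,0],"claw": 0},
    {"dp": [0,0,0],"rot": [0,0,0],"claw": 0},
  ],
)

```text
clock: 19.23
position: [0.5138, -0.037, 0.192]
eef_rot: [0.939, 0.042, 0.34, -0.021]
ft_force: [-0.5, 1.1, 0.8]
finger_gap: 0.003
```

Request:
step_arm(
  commands=[
    {"dp": [0.3,0,1.2],"rot": [0,0,0],"claw": 0},
    {"dp": [0.3,0,1.2],"rot": [0,0,0],"claw": 0},
    {"dp": [0,0,1.2],"rot": [0,0,0],"claw": 0},
    {"dp": [0,0,1.2],"rot": [0,0,0],"claw": 0},
    {"dp": [0,0,0],"rot": [0,0,0],"claw": 0},
  ],
)

```text
clock: 19.65
position: [0.5165, -0.037, 0.1881]
eef_rot: [0.94, 0.041, 0.339, -0.02]
ft_force: [-0.2, -0.9, 1.0]
finger_gap: 0.0
```

Request:
step_arm(
  commands=[
    {"dp": [-0.3,0,1.1],"rot": [0,0,0],"claw": 0},
    {"dp": [-0.2,0,1],"rot": [0,0,0],"claw": 0},
    {"dp": [0,0,0],"rot": [0,0,0],"claw": 0},
  ],
)

```text
clock: 19.9
position: [0.5173, -0.037, 0.186]
eef_rot: [0.94, 0.041, 0.339, -0.02]
ft_force: [-1.1, -1.2, 0.3]
finger_gap: 0.003
```

Request:
step_arm(
  commands=[
    {"dp": [0,0,1.2],"rot": [0,0,0],"claw": 0},
    {"dp": [-1,0,1],"rot": [0,0,0],"claw": 0},
    {"dp": [-1,0,1],"rot": [0,0,0],"claw": 0},
    {"dp": [0,0,0],"rot": [0,0,0],"claw": 0},
  ],
)

```text
clock: 20.23
position: [0.5181, -0.0369, 0.1825]
eef_rot: [0.939, 0.041, 0.34, -0.02]
ft_force: [0.7, -0.1, 3.5]
finger_gap: -0.004
```

Request:
step_arm(
  commands=[
    {"dp": [-0.8,0,1],"rot": [0,0,0],"claw": 0},
    {"dp": [-0.8,0,1],"rot": [0,0,0],"claw": 0},
    {"dp": [0,0,0],"rot": [0,0,0],"claw": 0},
  ],
)

```text
clock: 20.48
position: [0.5181, -0.037, 0.1799]
eef_rot: [0.939, 0.041, 0.34, -0.02]
ft_force: [0.4, -0.3, 4.3]
finger_gap: -0.001
```

Request:
step_arm(
  commands=[
    {"dp": [-0.8,0,1.1],"rot": [0,0,0],"claw": 0},
    {"dp": [-0.8,0,1.1],"rot": [0,0,0],"claw": 0},
    {"dp": [0,0,0],"rot": [0,0,0],"claw": 0},
  ],
)

```text
clock: 20.73
position: [0.5182, -0.0369, 0.1772]
eef_rot: [0.939, 0.041, 0.34, -0.02]
ft_force: [-0.6, -0.1, 5.2]
finger_gap: -0.001
```

Request:
step_arm(
  commands=[
    {"dp": [-1,0,1],"rot": [0,0,0],"claw": 0},
    {"dp": [-1,0,1],"rot": [0,0,0],"claw": 0},
    {"dp": [-1.2,0,0.9],"rot": [0,0,0],"claw": 0},
    {"dp": [0,0,0],"rot": [0,0,0],"claw": 0},
  ],
)

```text
clock: 21.07
position: [0.5177, -0.0369, 0.1731]
eef_rot: [0.939, 0.041, 0.34, -0.02]
ft_force: [-0.7, -1.0, 8.1]
finger_gap: -0.0
```

Request:
step_arm(
  commands=[
    {"dp": [-1.2,0,0.9],"rot": [0,0,0],"claw": 0},
    {"dp": [-1.2,0,0.9],"rot": [0,0,0],"claw": 0},
    {"dp": [-1.1,0,0.9],"rot": [0,0,0],"claw": 0},
    {"dp": [0,0,0],"rot": [0,0,0],"claw": 0},
  ],
)

```text
clock: 21.4
position: [0.5166, -0.0369, 0.1687]
eef_rot: [0.939, 0.041, 0.34, -0.02]
ft_force: [-2.0, -0.4, 7.1]
finger_gap: -0.003
```

Request:
step_arm(
  commands=[
    {"dp": [-1.1,0,1],"rot": [0,0,0],"claw": 0},
    {"dp": [-0.6,0,1],"rot": [0,0,0],"claw": 0},
    {"dp": [-0.4,0,1],"rot": [0,0,0],"claw": 0},
    {"dp": [0,0,0],"rot": [0,0,0],"claw": 0},
  ],
)

```text
clock: 21.73
position: [0.517, -0.0369, 0.1651]
eef_rot: [0.939, 0.041, 0.34, -0.02]
ft_force: [-2.1, 0.1, 7.0]
finger_gap: -0.002
```

```bash
python3 look2.py c13
python3 - <<'E'
from lev import *
t,f,b,o,y=state();X,Z=ax(f)
for L in np.arange(.65,-.06,-.05):
    n=tcpL(L,f);d=n-t;print(round(L,2),n.round(1),(d@X).round(1),(d@Z).round(1));t=n
E
```

```text
[512.37 165.06] 0.694 -78.05 [-2.1  0.1  7. ] [-0.385  0.364  2.252  1.901  0.323 -0.72 ] -0.0016401859096859689
wrist 14826
480 832 [188.1 225.1 231.3]
484 621 [190.2 214.4 225.8]
488 587 [193.5 210.5 214.3]
492 524 [196.7 207.1 209.7]
496 382 [198.7 200.2 204.7]
500 330 [190.8 196.2 198.5]
504 290 [186.4 191.5 193.6]
508 266 [182.7 186.2 188.8]
512 213 [178.8 181.7 184. ]
516 200 [171.2 177.4 179.2]
520 384 [171.8 173.8 176.1]
524 476 [175.8 178.4 181. ]
528 522 [180.6 183.4 186.3]
532 554 [185.7 188.5 191.4]
536 2463 [192.1 245.4 250.8]
540 786 [196.2 199.4 249.8]
544 387 [200.3 202.  256.4]
548 3704 [244.7 256.2 264.9]
552 479 [264.1 264.8 265.4]
scene 592
480 24 [217.7 229.  234.5]
484 25 [203.4 217.2 227.7]
488 26 [203.7 212.1 217.5]
492 25 [199.3 208.5 211.7]
496 26 [192.3 200.5 205. ]
500 25 [190.5 196.9 201.7]
504 27 [185.5 190.8 194.4]
508 22 [181.4 187.4 190.2]
512 26 [172.1 182.7 185.5]
516 29 [166.5 176.5 180.8]
520 21 [170.8 174.2 176.4]
524 23 [174.  178.6 182.7]
528 22 [180.9 183.8 186.1]
532 23 [186.  188.8 191.2]
536 37 [192.4 196.3 252.8]
540 39 [195.9 247.2 252. ]
544 21 [243.1 247.3 249.4]
548 35 [137.  244.8 267. ]
552 35 [131.4 264.9 267.1]
0.65 [512.5 163.6] -0.8 1.3
0.6 [514.1 162.8] 0.7 1.6
0.55 [515.7 162.1] 0.8 1.6
0.5 [517.4 161.5] 0.9 1.5
0.45 [518.6 160.2] 0.1 1.8
0.4 [519.9 158.9] 0.2 1.8
0.35 [521.3 157.6] 0.3 1.8
0.3 [522.7 156.4] 0.4 1.8
0.25 [524.3 155.3] 0.5 1.8
0.2 [525.9 154.3] 0.6 1.8
0.15 [527.6 153.3] 0.7 1.8
0.1 [529.4 152.4] 0.8 1.8
0.05 [531.2 151.7] 0.9 1.8
-0.0 [533. 151.] 1.0 1.7
-0.05 [535.  150.8] 1.3 1.4
```

Request:
step_arm(
  commands=[
    {"dp": [-0.6,0,1.2],"rot": [0,0,0],"claw": 0},
    {"dp": [0,0,1],"rot": [0,0,0],"claw": 0},
    {"dp": [0.2,0,1],"rot": [0,0,0],"claw": 0},
    {"dp": [0,0,0],"rot": [0,0,0],"claw": 0},
  ],
)

```text
clock: 22.17
position: [0.5186, -0.0367, 0.1623]
eef_rot: [0.939, 0.041, 0.34, -0.02]
ft_force: [-2.5, 0.8, 7.1]
finger_gap: 0.002
```

Request:
step_arm(
  commands=[
    {"dp": [0.4,0,1],"rot": [0,0,0],"claw": 0},
    {"dp": [0.4,0,1],"rot": [0,0,0],"claw": 0},
    {"dp": [0.3,0,1],"rot": [0,0,0],"claw": 0},
    {"dp": [0,0,0],"rot": [0,0,0],"claw": 0},
  ],
)

```text
clock: 22.5
position: [0.521, -0.0364, 0.1604]
eef_rot: [0.94, 0.041, 0.339, -0.02]
ft_force: [-3.0, -1.2, 4.3]
finger_gap: 0.001
```

Request:
step_arm(
  commands=[
    {"dp": [0.3,0,1],"rot": [0,0,0],"claw": 0},
    {"dp": [0.2,0,1],"rot": [0,0,0],"claw": 0},
    {"dp": [0.2,0,1],"rot": [0,0,0],"claw": 0},
    {"dp": [0,0,0],"rot": [0,0,0],"claw": 0},
  ],
)

```text
clock: 22.83
position: [0.5236, -0.0362, 0.1586]
eef_rot: [0.94, 0.041, 0.339, -0.02]
ft_force: [-1.8, -0.7, 4.1]
finger_gap: -0.002
```

Request:
step_arm(
  commands=[
    {"dp": [0.2,0,1.4],"rot": [0,0,0],"claw": 0},
    {"dp": [0.3,0,1.4],"rot": [0,0,0],"claw": 0},
    {"dp": [0.3,0,1.4],"rot": [0,0,0],"claw": 0},
    {"dp": [0,0,0],"rot": [0,0,0],"claw": 0},
  ],
)

```text
clock: 23.17
position: [0.527, -0.0358, 0.1558]
eef_rot: [0.94, 0.041, 0.339, -0.02]
ft_force: [-1.9, -0.3, 2.6]
finger_gap: 0.001
```

Request:
step_arm(
  commands=[
    {"dp": [0.4,0,1.4],"rot": [0,0,0],"claw": 0},
    {"dp": [0.4,0,1.4],"rot": [0,0,0],"claw": 0},
    {"dp": [0.5,0,1.4],"rot": [0,0,0],"claw": 0},
    {"dp": [0,0,0],"rot": [0,0,0],"claw": 0},
  ],
)

```text
clock: 23.5
position: [0.5309, -0.0354, 0.1535]
eef_rot: [0.94, 0.041, 0.339, -0.02]
ft_force: [-0.1, 0.9, 0.5]
finger_gap: -0.002
```

Request:
step_arm(
  commands=[
    {"dp": [0.6,0,1.4],"rot": [0,0,0],"claw": 0},
    {"dp": [0.7,0,1.4],"rot": [0,0,0],"claw": 0},
    {"dp": [0,0,0],"rot": [0,0,0],"claw": 0},
  ],
)

```text
clock: 23.75
position: [0.5337, -0.0352, 0.1522]
eef_rot: [0.94, 0.041, 0.339, -0.02]
ft_force: [0.1, -0.5, -0.0]
finger_gap: 0.003
```

Request:
step_arm(
  commands=[
    {"dp": [0.8,0,1.2],"rot": [0,0,0],"claw": 0},
    {"dp": [0.6,0,0.9],"rot": [0,0,0],"claw": 0},
    {"dp": [0,0,0],"rot": [0,0,0],"claw": 0},
  ],
)

```text
clock: 24.0
position: [0.5361, -0.035, 0.1516]
eef_rot: [0.939, 0.041, 0.339, -0.02]
ft_force: [-0.3, 0.0, 0.4]
finger_gap: -0.002
```

```bash
python3 look2.py c14 | grep -v scene
```

```text
[531.59 151.6 ] 0.694 -77.69 [-0.3  0.   0.4] [-0.357  0.414  2.224  2.004  0.318 -0.802] -0.0019969890343213646
wrist 25584
480 1863 [227.4 230.7 242.3]
484 1629 [222.9 226.2 239.4]
488 1380 [217.3 221.4 231.2]
492 927 [184.8 217.4 226.6]
496 795 [184.1 216.7 222. ]
500 802 [174.6 208.7 217. ]
504 622 [177.1 200.5 204. ]
508 569 [180.6 196.3 200.1]
512 514 [183.6 192.6 196.1]
516 377 [184.5 186.4 189.5]
520 319 [178.9 181.7 184.2]
524 285 [174.3 177.3 179.5]
528 260 [169.8 172.2 174.3]
532 212 [164.8 167.1 169.5]
536 3077 [239.3 246.4 250.1]
540 2559 [159.5 190.7 247.1]
544 516 [197.7 199.2 256.6]
548 6371 [243.2 255.6 264.1]
552 806 [263.4 264.  264.7]
480 16 [228.4 230.7 243.3]
484 19 [224.6 227.4 240.8]
488 28 [219.  224.8 234.4]
492 23 [205.7 218.5 228.9]
496 21 [207.8 219.4 223.3]
500 26 [195.7 213.9 220.2]
504 25 [190.9 202.5 207.7]
508 23 [192.9 198.2 203.5]
512 23 [185.4 194.8 198.8]
516 23 [180.  185.3 188.9]
520 21 [176.8 182.4 186.1]
524 25 [174.  178.  180.3]
528 24 [168.6 173.4 176.4]
532 29 [138.5 166.5 171.9]
536 45 [141.2 164.9 252. ]
540 42 [146.  245.1 249.7]
544 24 [239.4 245.7 248.9]
548 36 [187.3 250.5 266.5]
552 29 [132.  264.4 266.8]
```

Request:
step_arm(
  commands=[
    {"dp": [-1,0,-4],"rot": [0,0,0],"claw": 0},
    {"dp": [-4,0,-12],"rot": [0,0,0],"claw": 0},
    {"dp": [-5,0,-20],"rot": [0,0,0],"claw": 0},
    {"dp": [-5,0,-25],"rot": [0,0,0],"claw": 0},
    {"dp": [0,0,-25],"rot": [0,0,0],"claw": 0},
    {"dp": [0,0,-20],"rot": [0,0,0],"claw": 0},
    {"dp": [0,0,-10],"rot": [0,0,0],"claw": 0},
    {"dp": [0,0,0],"rot": [0,0,0],"claw": 0},
    {"dp": [0,0,0],"rot": [0,0,0],"claw": 0},
  ],
)

```text
clock: 24.85
position: [0.4544, -0.0432, 0.228]
eef_rot: [0.939, 0.041, 0.341, -0.02]
ft_force: [0.9, -0.4, -0.2]
finger_gap: 0.001
```

Run:
```python
from plan import *
t,f,b0,o,y=state();print(t,f,y,o["ft_force"].round(1))
k=arm.calibration("wrist");w,wd=arm.read_camera("wrist");p,d=arm.read_camera("scene");T=np.array(k["T"]);K=np.array(k["camera_matrix"])
P=loc(wpts(w,wd,T,K));q=P[abs(P[...,1]+78)<7];q=q[(q[:,0]>515)&(q[:,0]<600)]
for z in range(128,256,8):
    c=q[(q[:,2]>=z)&(q[:,2]<z+8)&(q[:,0]<556)]
    if len(c): print(z,len(c),np.percentile(c[:,0],[5,50,95]).round(1))
c=q[(q[:,0]>555)&(q[:,2]>250)];print("foot z",np.median(c[:,2]))
for n in("jar","tread_gauge","hex_key"):
    r=arm.regions_of("scene",n)[0];s,_,_=pts("scene",d,r["pixels"]);print(n,r["score"],r["at"],np.median(s,0).round(3))
im=np.zeros((600,800,3),np.uint8);im[:,:]=cv2.resize(w,(800,600));im[:240,:320]=cv2.resize(p[180:300,340:500],(320,240),interpolation=cv2.INTER_CUBIC)
cv2.imwrite("pics/c15.png",im)
```

```text
[449.44869393 228.00344551] 0.6964200257590996 -79.41996967397263 [ 0.9 -0.4 -0.2]
128 23 [531.5 531.8 533. ]
136 249 [532.1 535.4 538.8]
144 165 [538.4 540.8 541.9]
152 120 [540.6 541.2 542.1]
160 111 [540.7 541.3 541.8]
168 146 [540.6 541.4 542.1]
176 154 [540.7 541.3 542. ]
184 149 [540.6 541.3 541.8]
192 294 [540.7 541.8 547.1]
200 48 [540.9 542.2 543.5]
232 7 [537.  538.  538.4]
240 581 [536.7 537.9 549.9]
248 520 [537.  548.8 550. ]
foot z 263.85850833269967
jar 0.74 [357.7, 288.3] [0.614 0.218 0.104]
tread_gauge 0.76 [167.8, 438.5] [ 0.575 -0.296  0.011]
hex_key 0.73 [228.9, 438.7] [ 0.513 -0.164  0.008]
```

View pics/c15.png

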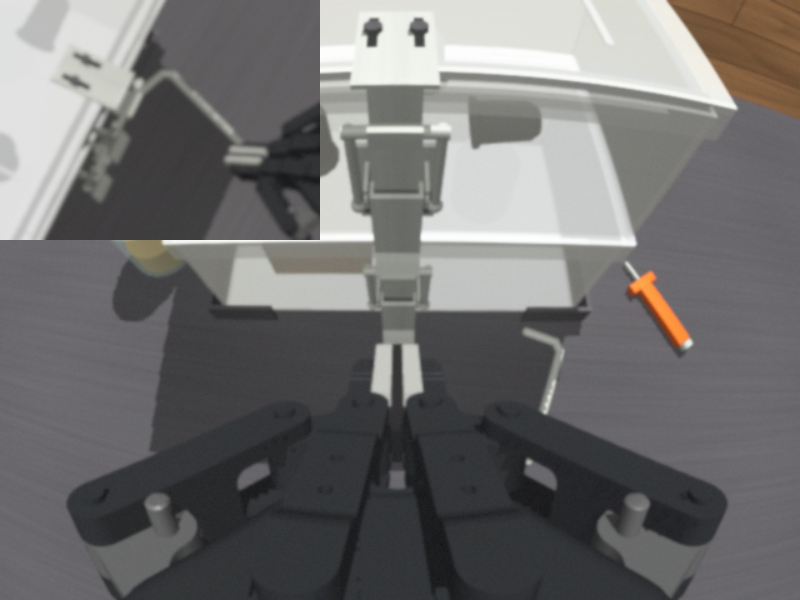

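The lever face is vertical from z = 152 to 190, the bail bar sits behind the keeper lip, and the flap has been drawn down. Nothing beside the bins has moved, so I'm handing in.

```bash
python3 -c "
from rig import arm
print(arm.hand_in())"
```

```text
the job is handed in; nothing more can be done
None
```

The upper bin is latched and the job is handed in at about 25 s on the clock. No verdict was reported.

**What I did:** I pushed the flap down onto its seal, stopping at about 7 N. I then pinched the bail bar, carried it over the keeper lip and set it in the groove. Finally I pressed the lever in with shut fingers, at about 8 N peak. The resistance dropped to zero as it snapped over centre.

**Last checks, with the arm clear and touching nothing:**
- **Lever:** it stands straight down and stays there unaided. Its outer face is vertical to within about 1 mm and 5 mm in front of the pivot axis, which matches closed.
- **Bail:** the bar sits behind the keeper's lip.
- **Flap:** the front edge was drawn down about 2.5 mm by the wrist-camera depth. That is less than the nominal 4 mm, but camera error is about 2 mm, so I can't say whether it is fully level.
- **Bystanders:** the jar and tread gauge read within about 2 mm of their starting positions. The hex key reads about 6 mm off, partly hidden by the gripper in that view. The arm never came near it.

The highest sideways force I read while holding the bail was about 8 N. Forces were read at the end of each move call, so brief peaks within a call could have been missed.

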